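# Load a graphite mould into the warming cabinet

## Robot

A 6-joint arm with a two-finger parallel gripper is mounted at the origin on the work surface. World frame = base frame: x ahead of the robot, y to its left, z up, the work surface at z = 0. Lengths are in m, angles in rad, forces in N, time in s.
With the tool pointing down it reaches from about 0.375 to 0.925 m from the base axis. Payload 5.7 kg.
Tool frame: the origin (TCP) lies midway between the tips of the shut fingers; the grasp point (between the pads) lies behind it (robot.grip_point_offset is the z of the grasp point in the tool frame, in m); z points along the fingers, x is the direction in which the jaws open and shut, and the axes are right-handed (so a half turn about z gives the same grasp; the last joint's range is limited). The gripper opens to 85 mm and grips with 20 to 120 N. Pads are 22 mm wide; open, the fingers measure 114 mm over their backs; the gripper's body (76 mm by 85 mm) begins 54 mm behind the grasp point. The pads swing forward as they close: fully open they stand 13 mm farther back than shut.
Start: joints at [-1.246, 0.359, 1.51, -0, 1.272, -0.115], TCP at [0.255, -0.543, 0.231] pointing down, gripper open.
Joint ranges: [-2.97, 2.97], [-1.01, 2.36], [0.21, 2.38], [-0.96, 4.11], [0.2, 2.71], [-2.98, 2.98]. Speed limits (rad/s): [2.39, 2.39, 3.14, 3.14, 3.14, 3.14].

## Interface

Orientations are given as a unit quaternion [x, y, z, w].
In Python, from plant import robot, optics, spotter gives the robot as it stands. The module is installed in compiled form; this text tells all that it offers.
- The arm moves only by the tool arm_command, never from a script. Its argument "targets" is a list of rows, each an object of numbers: "dx", "dy", "dz": the shift along the tool's x, y, z as a fraction of full scale; "wx", "wy", "wz": the turn, a rotation vector about the tool's x, y, z as a fraction of full scale; "claw": the gripper's target within -1 to 1 (fully open at 1, half-way at 0, shut at -1). In form: [{"dx": .., "dy": .., "dz": .., "wx": .., "wy": .., "wz": .., "claw": ..}, ...]. A call has 1 to 20 rows; each row shifts and turns the pose as measured when the row begins, along the tool's axes as they then stand; what a row does not reach is not made up. Full scale, the value 1, is 0.1 m for a shift and 90 degrees for a turn. A row lasts 1/12 s, in which the tool goes at most 41.7 mm and 7.16 degrees, less where a joint would pass 70% of its speed; a pose out of reach is approached as far as the arm can. A call with a number of a shift or a turn outside -1 to 1 is refused whole. A call with a gripper value outside its range is refused whole. The fingers move at their own pace and stop on an object; "squeeze" is the grip in N (left out, the last holds). Time passes only in rows, so rows that do not move let the fingers close. It gives the time, the measured TCP pose, the force and the opening at its end, in the units of the state.
- robot.get_obs(): the state, without advancing time (a new reading comes with each control period).
- optics.read_camera(name): name is "side" or "top"; returns a dict with "color" (420x560x3 uint8, red, green, blue), "fx", "fy", "cx", "cy" (pixels), "R" (3x3) and "t" (3): a world point X has camera coordinates R X + t. Camera axes: x right, y down, z forward; pixel columns grow to the right and rows downward; lengths in m; the calibration is good to about 2 mm. A picture is of the moment at which its call begins. There is no depth.
- robot.finish_job(): hands the job in, once; it reports no verdict.
Trained networks look in the newest picture that a camera, given by its name, has taken for a name from the list of things; names that differ only in an ending like _2 or _b are one class to them, and where a whole thing is asked for, a point or a joint stands for the part that bears it (a point fixed in the world has none). Each returns a list of dicts, best first, with "conf" (0 to 1); they miss things now and then, are a little off and sometimes report something else, mostly with a low value. They report only what shows in the picture. A call takes as long as a camera call. They do not tell look-alikes from the thing itself.
- spotter.regions_of(camera, target): "mask" (420x560 bool, what is visible of it) and "uv" ([column, row] in pixels, amid what is visible of it).
The state is a dict: "t": time; "q": joint angles; "qvel": joint speeds; "joint_torque": joint torques, N m; "tool_pos": TCP position; "tool_rot": TCP orientation; "wrist_force": force on the tool from outside, world axes, zero at the start; "torque": the same for the moment, N m; "finger_gap": finger opening in m.
Only numpy, scipy, OpenCV 4.12 (cv2) and the standard library are available. Lean on these libraries where they do the work, as an engineer would, in place of code of your own. Each camera call takes 0.05 s, during which the arm holds its last target.

## Task

Swing the blue warming cabinet's door wide open by its upright wooden handle. Then set the dark graphite mould down on the steel apron in front of the opening, let go of it, and push it lengthways up the ramp inside until its front end rests squarely against the brass stop at the top. Leave the door wide open and the mould resting there upright, and do not disturb the pale wooden pattern, the green tumbler or the white bottle.

Things in the scene. Friction and masses are not known exactly. Their poses are not given: they have to be found in the camera images.
- cabinet: Low blue warming cabinet, fixed. Origin: centre of its mouth (front plane of the chamber) at table height; x points into the chamber, y to the left of someone looking in, z up. Chamber 120 mm wide between walls 20 thick (y 60 to 80 each side), tops at z 108; grey control housing behind, x 190 to 270, to z 150.
- apron_center (a point): Centre of the top of the level steel apron in front of the mouth, 30 mm above the table; axes as the cabinet's. The apron is 170 long (cabinet x -170 to 0) and 160 wide (y -80 to 80).
- ramp_stop (a point): Foot of the brass stop, on the ramp's surface, mid-width; axes as the cabinet's. The ramp starts level with the apron at cabinet x 0 and rises 6 degrees along x; the stop's face, 42 mm high and square to the ramp, is 170 mm up the slope (cabinet x 169, z 48). The mould lying home has its centre at cabinet x 92, z 62, so its rear end is near x 18.
- guard (a point): Middle of the guard, a row of steel bars 6 mm thick across the chamber's top, z 106 to 112, from cabinet x 52 to 170: nothing can be lowered in there. From x 0 to 52 the chamber is open above.
- door (a joint): Door angle in rad: 0 closed, grows as it swings open towards the apron's side and outwards, stops at 1.9; 1.57 is square to the cabinet's front. It has light friction and stays where it is left. It starts shut or slightly ajar.
- door_handle (a point): Grip point on the handle, a vertical round wooden bar 12 mm thick near the door's free edge, its axis 40 mm out from the face. This point is on the axis, 95 mm above the table; the bar runs from z 46 to 124, free all round above z 72: pinch it from above. Panel 12 thick, z 34 to 108. Axes turn with the door: y from hinge to free edge, -x out of its face.
- door_hinge (a point): Point on the vertical hinge axis, 95 mm above the table, at cabinet x -6, y -80 mm. The panel reaches 160 mm from it. With the door shut the handle is 140 mm along cabinet +y and 46 mm along -x from it, and swings about it from +y towards -x.
- mould_center (a point): Centre of the dark grey, nearly black graphite mould: a block 150 long (x) by 56 wide (y) by 45 high (z) with a trough in its top; 0.4 to 0.8 kg, loose, lying flat on the table. Its ends are alike: either may go first.
- pattern_center (a point): Centre of the pale wooden pattern, the same shape and size as the mould (150 by 56 by 45 mm), lying loose on the table beside it. The two may be either way round. Leave alone.
- tumbler: Loose green tumbler, 70 mm wide, 85 high, origin at the centre of its underside. Leave alone.
- bottle: Loose white bottle, 66 mm wide, 180 high, origin at the centre of its underside. Leave alone.
Not all that is in view belongs to the job. What is shaped like the part that bears mould_center but orange or pink is not meant.

How it is judged:
On the way, in this order (a step that is already met when the one before it is completed fails the run):
1. the door is being swung open by its handle: the gripper is at the handle with the door part open (distance between the grasp point and door_handle below 0.06 m and value of joint door between 0.35 and 1.3 rad), for 0.1 s.
2. the door is swung wide open, at least 1.4 rad (value of joint door above 1.4 rad), for 0.2 s.
3. the mould is set down on the apron, upright and not yet home, and let go (contact force between the fingers and mould below 0.1 N and x of mould_center in the frame of cabinet between -0.17 and 0.03 m and y of mould_center in the frame of cabinet between -0.06 and 0.06 m and z of mould_center in the frame of cabinet between 0.048 and 0.062 m and angle between mould_center's own z axis and vertical below 0.15 rad and linear speed of mould below 0.02 m/s), for 0.2 s.
At the end, for the whole second after the job is handed in: The door stands open at 1.4 rad or more; the mould is at rest on the ramp, its centre within 6 mm of home along the cabinet's x and at z 58 to 67 mm, tilted under 0.15 rad, its length within 0.18 rad of the cabinet's x axis (this includes the ramp's own 0.105 rad) (value of joint door above 1.4 rad and x of mould_center in the frame of cabinet above 0.086 m and z of mould_center in the frame of cabinet between 0.058 and 0.067 m and angle between the x axis of mould_center and the x axis of cabinet, either way round below 0.18 rad and angle between mould_center's own z axis and vertical below 0.15 rad and linear speed of mould below 0.01 m/s); the robot touches nothing.
It fails at once if the wooden pattern is moved by more than 25 mm (distance of pattern_center from where it was at the start of the episode above 0.025 m).
It fails at once if the tumbler is moved by more than 25 mm (distance of tumbler from where it was at the start of the episode above 0.025 m).
It fails at once if the bottle is moved by more than 25 mm (distance of bottle from where it was at the start of the episode above 0.025 m).
It fails at once if the mould is tipped on its side or end (angle between mould_center's own z axis and vertical above 0.7 rad).
It also fails if it takes over 62 s, if anything falls off the work surface, if the arm or the gripper's body presses on something with over 40 N, if the wrist force passes 120 N, or if a joint passes its speed limit or range.

## Working session

There is one attempt and no reset: what is moved stays moved. The work goes in short steps, Python scripts to look and compute and a tool call to move; the robot and the scene stay as the last step left them, time stands still between calls to the robot, and variables do not carry over. Pictures are saved under pics/ and viewed, and the job is handed in when it is done.

Besides the shell and the picture viewer there is one more tool, called after "Request:" as name(argument=value, ...), one argument or row to a line, values as JSON. arm_command: Moves the arm, as the interface text tells. Its arguments: {"type":"object","properties":{"targets":{"type":"array","items":{"type":"object","properties":{"dx":{"type":"number"},"dy":{"type":"number"},"dz":{"type":"number"},"wx":{"type":"number"},"wy":{"type":"number"},"wz":{"type":"number"},"claw":{"type":"number"}}}},"squeeze":{"type":"number"}},"required":["targets"]}

```bash
ls; mkdir -p pics; python3 - <<'E'
from plant import robot, optics, spotter
import cv2
o=robot.get_obs();print(o, robot.grip_point_offset)
for n in("side","top"):
    c=optics.read_camera(n);cv2.imwrite(f"pics/{n}0.png",c["color"][:,:,::-1]);print(n,c["fx"],c["fy"],c["cx"],c["cy"],c["R"],c["t"])
    for k in("mould_center","pattern_center","door_handle","cabinet","tumbler","bottle"):
        print(k,[(round(r["conf"],2),r["uv"],int(r["mask"].sum())) for r in spotter.regions_of(n,k)])
E
```

```text
pics
{'t': 0.0, 'q': array([-1.24609058e+00,  3.59541262e-01,  1.51148711e+00,  6.02009149e-06,
        1.27247771e+00, -1.15094632e-01]), 'qvel': array([-0.00049678, -0.00015529,  0.00123006,  0.00117191, -0.00045906,
        0.00036276]), 'joint_torque': array([ 1.95921028e-03, -5.27606034e+01, -2.78619397e+01,  1.23354548e-04,
        1.28734123e-02, -4.29505562e-06]), 'tool_pos': array([ 0.25522691, -0.54223061,  0.23041119]), 'tool_rot': array([ 8.44321010e-01, -5.35836838e-01, -7.41749567e-04, -6.04252372e-04]), 'wrist_force': array([-0.44093189, -0.51629498, -0.5269861 ]), 'torque': array([1.22309519e-02, 7.05691234e-02, 7.14957103e-05]), 'finger_gap': 0.08517698926907426} -0.0187
side 409.2657758358145 409.2657758358145 281.88989376081673 204.39571255192675 [[-0.73497883 -0.67806422  0.0059188 ]
 [-0.39052492  0.4161364  -0.82117037]
 [ 0.55434322 -0.60585428 -0.57065242]] [0.37118018 0.29295228 0.93383375]
mould_center [(0.89, [262.9, 177.3], 556)]
pattern_center [(0.98, [320.0, 172.5], 682)]
door_handle [(0.69, [263.3, 215.3], 713)]
cabinet [(0.87, [230.0, 237.9], 9708)]
tumbler []
bottle [(0.91, [252.9, 320.4], 1799)]
top 393.68349128908727 393.68349128908727 281.6122053833626 211.72146352312845 [[ 0.01029301 -0.99992824 -0.00613   ]
 [-0.97784328 -0.00878347 -0.20915394]
 [ 0.20908509  0.008147   -0.97786351]] [-0.01385141  0.55132169  0.91474977]
mould_center [(0.92, [352.4, 134.6], 1414), (0.56, [413.9, 258.4], 1555)]
pattern_center [(0.81, [412.0, 188.6], 1515)]
door_handle [(0.84, [261.9, 217.7], 640)]
cabinet [(0.86, [227.2, 212.7], 13152), (0.54, [262.7, 221.6], 644)]
tumbler [(0.96, [357.3, 300.5], 703)]
bottle [(0.92, [138.2, 319.3], 1186)]
```

View pics/top0.png

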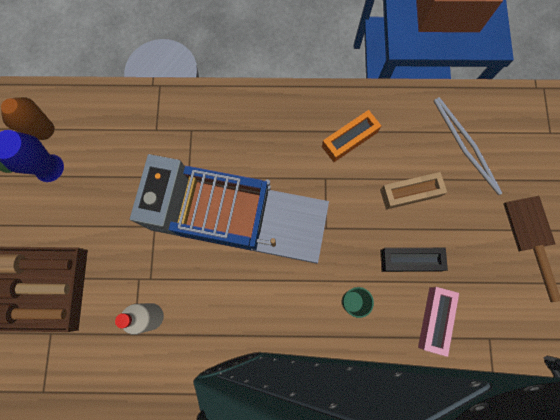

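View pics/side0.png

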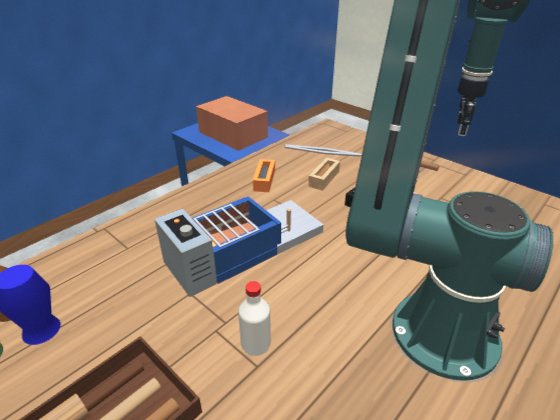

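Candidates in the top view: the orange tray (352,135), pale wood (414,189), dark grey (414,259) and pink (440,320). The dark grey one fits "graphite mould", so I'll confirm it in an enlarged crop, along with the cabinet.

```bash
python3 - <<'E'
import cv2
im=cv2.imread("pics/top0.png")
cv2.imwrite("pics/c1.png",cv2.resize(im[145:270,120:340],None,fx=3.6,fy=3.6,interpolation=cv2.INTER_CUBIC))
cv2.imwrite("pics/c2.png",cv2.resize(im[165:340,330:480],None,fx=3.4,fy=3.4,interpolation=cv2.INTER_CUBIC))
E
```

```text
(no output)
```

View pics/c1.png

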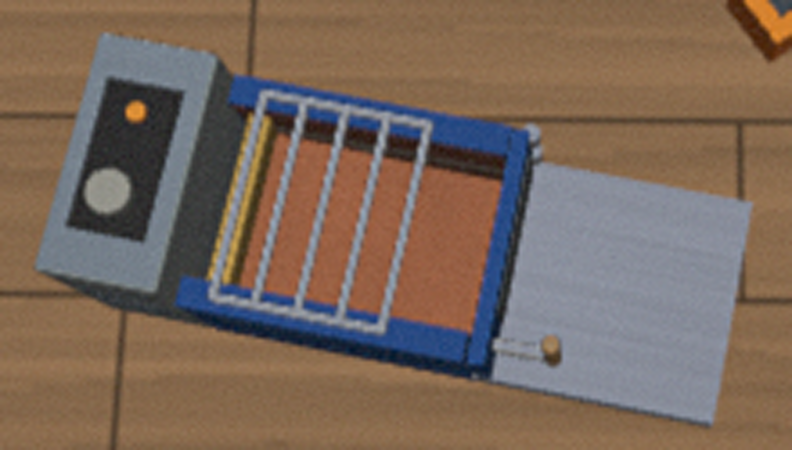

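View pics/c2.png

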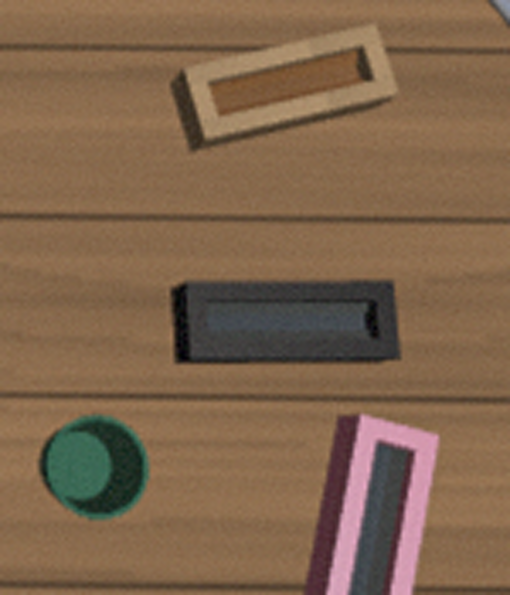

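The crop confirms it: the dark grey block at full-frame (414,259) is the mould. The pale pattern is at (414,189) and the tumbler at (357,300). Now I'll fit the poses.

```bash
cat > h.py <<'E'
import numpy as np, cv2
from scipy.optimize import least_squares
from scipy.spatial.transform import Rotation as Ro
TOP=dict(fx=393.68349128908727,cx=281.6122053833626,cy=211.72146352312845,R=np.array([[0.01029301,-0.99992824,-0.00613],[-0.97784328,-0.00878347,-0.20915394],[0.20908509,0.008147,-0.97786351]]),t=np.array([-0.01385141,0.55132169,0.91474977]))
SIDE=dict(fx=409.2657758358145,cx=281.88989376081673,cy=204.39571255192675,R=np.array([[-0.73497883,-0.67806422,0.0059188],[-0.39052492,0.4161364,-0.82117037],[0.55434322,-0.60585428,-0.57065242]]),t=np.array([0.37118018,0.29295228,0.93383375]))
def proj(c,X):
    p=np.asarray(X)@c["R"].T+c["t"]; return np.stack([c["fx"]*p[...,0]/p[...,2]+c["cx"],c["fx"]*p[...,1]/p[...,2]+c["cy"]],-1)
def unproj(c,uv,z):
    d=c["R"].T@np.array([(uv[0]-c["cx"])/c["fx"],(uv[1]-c["cy"])/c["fx"],1]);o=-c["R"].T@c["t"]
    return o+d*(z-o[2])/d[2]
def place(p,L):
    c,s=np.cos(p[2]),np.sin(p[2]);L=np.asarray(L,float)
    return np.stack([p[0]+c*L[...,0]-s*L[...,1],p[1]+s*L[...,0]+c*L[...,1],L[...,2]],-1)
def fit(c,L,uv,p0):
    r=least_squares(lambda p:(proj(c,place(p,L))-uv).ravel(),p0); return r.x,r.fun.reshape(-1,2)
def crop(uv,o,k): return (np.array(uv,float)+.5)/k-.5+np.array(o)
E
python3 - <<'E'
from h import *
L=np.array([(-.17,-.08,.03),(-.17,.08,.03),(.27,-.08,.15),(.19,-.08,.15),(.27,.08,.15),(.19,.08,.15)])
uv=crop([(750,202),(713,425),(105,33),(222,55),(37,268),(157,292)],(120,145),3.6)
p,e=fit(TOP,L,uv,[.55,.0,1.4]);print("cab",p,np.degrees(p[2]));print(e.round(1))
print("px",proj(TOP,place(p,[(-.12*.1,-.08,.108),(-.012,.08,.108),(.169,0,.048),(-.052,.06,.124)])))
h=unproj(TOP,crop([550,343],(120,145),3.6),.124)
hp=place(p,[(-.006,-.08,.095)])[0];print("hinge",hp,"handle top",h)
c,s=np.cos(p[2]),np.sin(p[2]);d=h-hp;dl=np.array([c*d[0]+s*d[1],-s*d[0]+c*d[1]]);print("loc",dl)
# handle local for angle th: (-.046,.14) rotated from +y towards -x => rotate by +th
print("door th",np.arctan2(dl[1],dl[0])-np.arctan2(.14,-.046),np.hypot(*dl))
a=.075;b=.028
for nm,q in(("mould",[(190,284),(392,281),(400,358),(190,361)]),("pat",[(185,67),(375,25),(397,93),(204,140)])):
    L=np.array([(-a,b,.045),(a,b,.045),(a,-b,.045),(-a,-b,.045)])
    pp,e=fit(TOP,L,crop(q,(330,165),3.4),[.5,-.3,-1.57]);print(nm,pp,e.round(1).tolist())
print("tumbler",unproj(TOP,crop([97,467],(330,165),3.4),.085))
print("bottle",unproj(TOP,(124,320),.18))
E
```

```text
cab [0.53941863 0.05122896 1.38352606] 79.27020413468482
[[ 1.6  0.3]
 [ 0.8  0. ]
 [-1.  -1. ]
 [-0.  -0.7]
 [-1.2  0.4]
 [ 0.1  0.6]]
px [[267.88165553 180.82390254]
 [253.73275125 246.43183045]
 [191.83303628 204.21364556]
 [272.31157231 240.37843298]]
hinge [0.61690286 0.03043966 0.095     ] handle top [0.47184238 0.01108662 0.124     ]
loc [-0.04602168  0.13892115]
door th 0.0024419032932374574 0.1463457583942163
mould [ 0.43938378 -0.3368177  -1.54969391] [[-1.3, -0.3], [0.5, -0.1], [0.5, 0.3], [0.2, 0.1]]
pat [ 0.61754471 -0.345828   -1.33170552] [[-0.6, 0.3], [0.1, -0.3], [0.5, 0.3], [0.1, -0.3]]
tumbler [ 0.33614823 -0.18603709  0.085     ]
bottle [0.2965939  0.30971186 0.18      ]
```

```bash
python3 - <<'E'
from h import *
p=[0.5394,0.0512,1.3835]
def lines(im,c,segs,o,k):
    for a,b in segs:
        q=(proj(c,place(p,[a,b]))+.5-o)*k-.5
        cv2.line(im,*[tuple(map(int,x.round())) for x in q],(0,255,255),1)
def rect(x0,x1,y0,y1,z):
    P=[(x0,y0,z),(x1,y0,z),(x1,y1,z),(x0,y1,z)];return [(P[i],P[(i+1)%4]) for i in range(4)]
S=rect(-.17,0,-.08,.08,.03)+rect(0,.19,-.08,.08,.108)+rect(.19,.27,-.08,.08,.15)+rect(-.012,0,-.08,.08,.108)+rect(0,.19,-.06,.06,.108)
for n,c,b,k in(("top",TOP,(120,145,340,270),3.6),("side",SIDE,(150,190,335,300),4.2)):
    im=cv2.imread(f"pics/{n}0.png")[b[1]:b[3],b[0]:b[2]]
    im=cv2.resize(im,None,fx=k,fy=k,interpolation=cv2.INTER_CUBIC)
    if n=="side": cv2.imwrite("pics/s_raw.png",im)
    lines(im,c,S,np.array(b[:2]),k);cv2.imwrite(f"pics/w_{n}.png",im)
E
```

```text
(no output)
```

View pics/w_top.png

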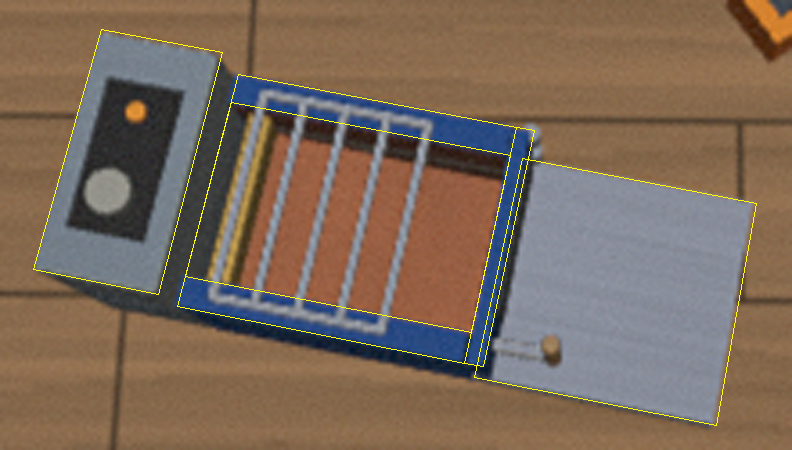

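View pics/w_side.png

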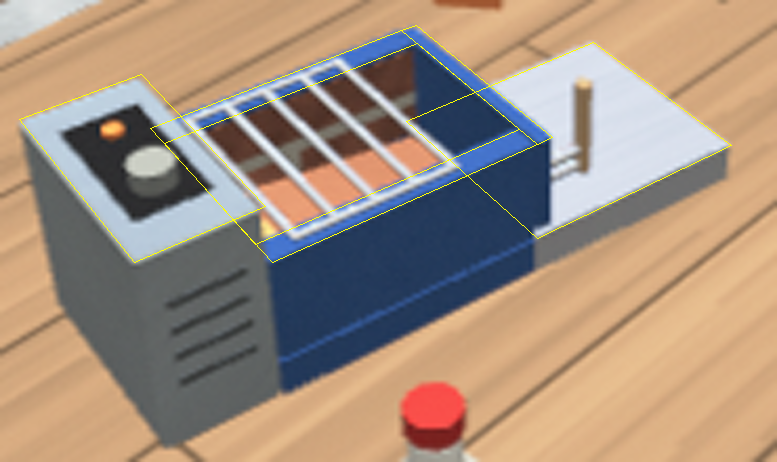

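Both overlays fit: the cabinet is at (0.539, 0.051) with yaw 79.3°, and the door is about shut. First I'll turn the tool so the jaws lie along the door.

Request:
arm_command(
  targets=[
    {"wz": -0.06,"claw": 0.2},
    {"wz": -0.06,"claw": 0.2},
    {"wz": -0.06,"claw": 0.2},
    {"wz": -0.06,"claw": 0.2},
    {"wz": -0.06,"claw": 0.2},
    {"wz": -0.06,"claw": 0.2},
    {"wz": -0.06,"claw": 0.2},
    {"wz": -0.06,"claw": 0.2},
    {"wz": -0.06,"claw": 0.2},
    {"wz": -0.06,"claw": 0.2},
  ],
)

```text
invalid input
```

```bash
cat >> h.py <<'E'
CAB=np.array([0.5394,0.0512,1.3835])
def tool(o):
    M=Ro.from_quat(o["tool_rot"]).as_matrix(); return np.array(o["tool_pos"]),M,np.arctan2(M[1,0],M[0,0])
def go(o,w,phi=None):
    "print remaining shift in tool axes (units of 0.1m) & wz (units of 90deg)"
    p,M,f=tool(o); d=M.T@(np.array(w)-p)*10
    tilt=np.cross(M[:,2],[0,0,-1])
    print("pos",p.round(4),"phi",round(f,3),"tilt",tilt.round(3),"t",round(o["t"],2),"gap",round(o["finger_gap"],4),"F",np.round(o["wrist_force"],1),"q",np.round(o["q"],2))
    print("need d",d.round(3),"wz",None if phi is None else round(-((phi-f+np.pi/2)%np.pi-np.pi/2)/(np.pi/2),3))
def cabw(x,y,z): return place(CAB,[(x,y,z)])[0]
def cabl(w):
    c,s=np.cos(CAB[2]),np.sin(CAB[2]);d=np.array(w)[:2]-CAB[:2];return np.array([c*d[0]+s*d[1],-s*d[0]+c*d[1],w[2]])
def handle(th):
    hp=np.array([-.006,-.08]);c,s=np.cos(th),np.sin(th);v=np.array([-.046,.14])
    return cabw(hp[0]+c*v[0]-s*v[1],hp[1]+s*v[0]+c*v[1],.095)
E
python3 - <<'E'
from plant import robot
from h import *
w=handle(0);print(w);w[2]=.20
go(robot.get_obs(),w,-.187)
E
```

```text
[0.47076676 0.01128161 0.095     ]
pos [ 0.2554 -0.5429  0.2313] phi -1.131 tilt [-0. -0. -0.] t 0.7 gap 0.0853 F [ 0.3 -0.4  0.5] q [-1.25  0.36  1.51 -0.    1.27 -0.12]
need d [-4.098 -4.308  0.313] wz -0.601
```

Request:
arm_command(
  targets=[
    {"dx": 0,"dy": 0,"dz": 0,"wx": 0,"wy": 0,"wz": -0.06,"claw": 0.2},
    {"dx": 0,"dy": 0,"dz": 0,"wx": 0,"wy": 0,"wz": -0.06,"claw": 0.2},
    {"dx": 0,"dy": 0,"dz": 0,"wx": 0,"wy": 0,"wz": -0.06,"claw": 0.2},
    {"dx": 0,"dy": 0,"dz": 0,"wx": 0,"wy": 0,"wz": -0.06,"claw": 0.2},
    {"dx": 0,"dy": 0,"dz": 0,"wx": 0,"wy": 0,"wz": -0.06,"claw": 0.2},
    {"dx": 0,"dy": 0,"dz": 0,"wx": 0,"wy": 0,"wz": -0.06,"claw": 0.2},
    {"dx": 0,"dy": 0,"dz": 0,"wx": 0,"wy": 0,"wz": -0.06,"claw": 0.2},
    {"dx": 0,"dy": 0,"dz": 0,"wx": 0,"wy": 0,"wz": -0.06,"claw": 0.2},
    {"dx": 0,"dy": 0,"dz": 0,"wx": 0,"wy": 0,"wz": -0.06,"claw": 0.2},
    {"dx": 0,"dy": 0,"dz": 0,"wx": 0,"wy": 0,"wz": -0.06,"claw": 0.2},
  ],
  squeeze=40,
)

```text
t: 1.53
tool_pos: [0.2555, -0.543, 0.2316]
tool_rot: [0.997, -0.073, 0.0, 0.0]
wrist_force: [0.2, -1.0, 1.1]
finger_gap: 0.0512
```

```bash
python3 - <<'E'
from plant import robot
from h import *
w=handle(0);w[2]=.20
go(robot.get_obs(),w,-.187)
E
```

```text
pos [ 0.2555 -0.543   0.2316] phi -0.146 tilt [0. 0. 0.] t 1.53 gap 0.0512 F [ 0.2 -1.   1.1] q [-1.25  0.36  1.51 -0.    1.27 -1.1 ]
need d [ 1.325 -5.796  0.314] wz 0.026
```

Request:
arm_command(
  targets=[
    {"dx": 0.07,"dy": -0.29,"dz": 0,"wx": 0,"wy": 0,"wz": 0.01,"claw": 0},
    {"dx": 0.07,"dy": -0.29,"dz": 0,"wx": 0,"wy": 0,"wz": 0.01,"claw": 0},
    {"dx": 0.07,"dy": -0.29,"dz": 0,"wx": 0,"wy": 0,"wz": 0,"claw": 0},
    {"dx": 0.07,"dy": -0.29,"dz": 0,"wx": 0,"wy": 0,"wz": 0,"claw": 0},
    {"dx": 0.07,"dy": -0.29,"dz": 0,"wx": 0,"wy": 0,"wz": 0,"claw": 0},
    {"dx": 0.07,"dy": -0.29,"dz": 0,"wx": 0,"wy": 0,"wz": 0,"claw": 0},
    {"dx": 0.07,"dy": -0.29,"dz": 0,"wx": 0,"wy": 0,"wz": 0,"claw": 0},
    {"dx": 0.07,"dy": -0.29,"dz": 0,"wx": 0,"wy": 0,"wz": 0,"claw": 0},
    {"dx": 0.07,"dy": -0.29,"dz": 0,"wx": 0,"wy": 0,"wz": 0,"claw": 0},
    {"dx": 0.07,"dy": -0.29,"dz": 0,"wx": 0,"wy": 0,"wz": 0,"claw": 0},
    {"dx": 0.07,"dy": -0.29,"dz": 0,"wx": 0,"wy": 0,"wz": 0,"claw": 0},
    {"dx": 0.07,"dy": -0.29,"dz": 0,"wx": 0,"wy": 0,"wz": 0,"claw": 0},
    {"dx": 0.07,"dy": -0.29,"dz": 0,"wx": 0,"wy": 0,"wz": 0,"claw": 0},
    {"dx": 0.07,"dy": -0.29,"dz": 0,"wx": 0,"wy": 0,"wz": 0,"claw": 0},
    {"dx": 0.07,"dy": -0.29,"dz": 0,"wx": 0,"wy": 0,"wz": 0,"claw": 0},
    {"dx": 0.07,"dy": -0.29,"dz": 0,"wx": 0,"wy": 0,"wz": 0,"claw": 0},
    {"dx": 0.07,"dy": -0.29,"dz": 0,"wx": 0,"wy": 0,"wz": 0,"claw": 0},
    {"dx": 0.07,"dy": -0.29,"dz": 0,"wx": 0,"wy": 0,"wz": 0,"claw": 0},
  ],
)

```text
t: 3.03
tool_pos: [0.4764, -0.0361, 0.2314]
tool_rot: [0.996, -0.091, 0.004, 0.005]
wrist_force: [1.0, -0.6, -1.1]
finger_gap: 0.0426
```

```bash
python3 - <<'E'
from plant import robot
from h import *
w=handle(0);w[2]=.20
go(robot.get_obs(),w,-.187)
E
```

```text
pos [ 0.4764 -0.0361  0.2314] phi -0.182 tilt [0.01  0.007 0.   ] t 3.03 gap 0.0426 F [ 1.  -0.6 -1.1] q [-0.21  0.18  1.77 -0.01  1.18 -0.03]
need d [-0.144 -0.459  0.309] wz 0.003
```

Request:
arm_command(
  targets=[
    {"dx": -0.07,"dy": -0.23,"dz": 0,"wx": 0,"wy": 0,"wz": 0,"claw": 0},
    {"dx": -0.07,"dy": -0.2,"dz": 0,"wx": 0,"wy": 0,"wz": 0,"claw": 0},
    {"dx": 0,"dy": 0,"dz": 0,"wx": 0,"wy": 0,"wz": 0,"claw": 0},
    {"dx": 0,"dy": 0,"dz": 0,"wx": 0,"wy": 0,"wz": 0,"claw": 0},
  ],
)

```text
t: 3.37
tool_pos: [0.4733, 0.0162, 0.2317]
tool_rot: [0.996, -0.088, 0.006, 0.004]
wrist_force: [0.5, -0.4, 0.1]
finger_gap: 0.0426
```

```bash
python3 - <<'E'
from plant import robot,optics
from h import *
w=handle(0);w[2]=.08
go(robot.get_obs(),w,-.187)
for n,b in(("top",(200,170,320,270)),("side",(210,170,350,270))):
    im=optics.read_camera(n)["color"][:,:,::-1];cv2.imwrite(f"pics/a_{n}.png",cv2.resize(im[b[1]:b[3],b[0]:b[2]],None,fx=5,fy=5,interpolation=cv2.INTER_CUBIC))
E
```

```text
pos [0.4733 0.0162 0.2317] phi -0.176 tilt [0.009 0.011 0.   ] t 3.37 gap 0.0426 F [ 0.5 -0.4  0.1] q [-0.11  0.17  1.78 -0.01  1.18  0.07]
need d [-0.036  0.043  1.517] wz 0.007
```

View pics/a_side.png

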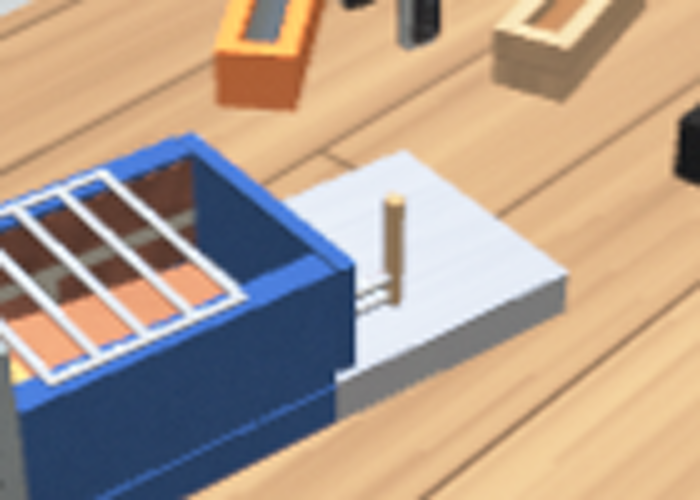

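Request:
arm_command(
  targets=[
    {"dx": -0.03,"dy": 0.04,"dz": 0.2,"wx": 0,"wy": 0,"wz": 0.01,"claw": 0},
    {"dx": 0,"dy": 0,"dz": 0.25,"wx": 0,"wy": 0,"wz": 0,"claw": 0},
    {"dx": 0,"dy": 0,"dz": 0.25,"wx": 0,"wy": 0,"wz": 0,"claw": 0},
    {"dx": 0,"dy": 0,"dz": 0.2,"wx": 0,"wy": 0,"wz": 0,"claw": 0},
    {"dx": 0,"dy": 0,"dz": 0,"wx": 0,"wy": 0,"wz": 0,"claw": 0},
    {"dx": 0,"dy": 0,"dz": 0,"wx": 0,"wy": 0,"wz": 0,"claw": 0},
  ],
)

```text
t: 3.97
tool_pos: [0.4744, 0.0036, 0.1414]
tool_rot: [0.995, -0.101, 0.01, 0.005]
wrist_force: [-0.2, -0.8, -0.0]
finger_gap: 0.0427
```

```bash
python3 - <<'E'
from plant import robot,optics
from h import *
w=handle(0);w[2]=.08
go(robot.get_obs(),w,-.187)
for n,b in(("top",(200,170,320,270)),("side",(210,170,350,270))):
    im=optics.read_camera(n)["color"][:,:,::-1];cv2.imwrite(f"pics/b_{n}.png",cv2.resize(im[b[1]:b[3],b[0]:b[2]],None,fx=5,fy=5,interpolation=cv2.INTER_CUBIC))
E
```

```text
pos [0.4744 0.0036 0.1414] phi -0.202 tilt [0.012 0.019 0.   ] t 3.97 gap 0.0427 F [-0.2 -0.8 -0. ] q [-0.13  0.28  1.9  -0.01  0.94  0.08]
need d [-0.064 -0.073  0.612] wz -0.009
```

View pics/b_side.png

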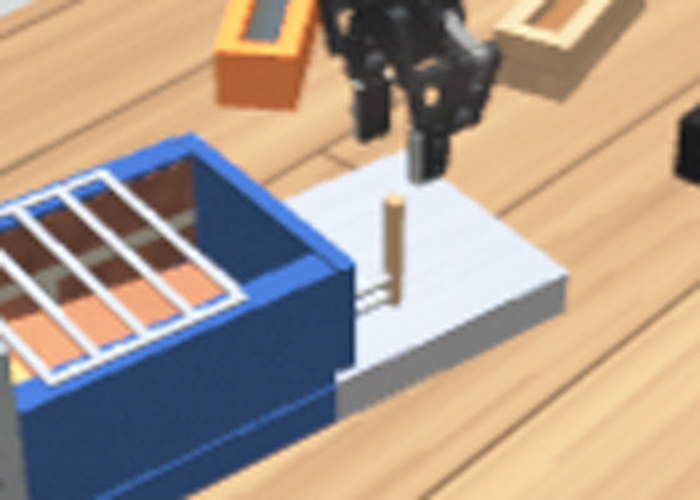

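Request:
arm_command(
  targets=[
    {"dx": -0.06,"dy": -0.07,"dz": 0,"wx": 0.005,"wy": -0.013,"wz": -0.01,"claw": 0},
    {"dx": 0,"dy": 0,"dz": 0,"wx": 0,"wy": 0,"wz": 0,"claw": 0},
    {"dx": 0,"dy": 0,"dz": 0.2,"wx": 0,"wy": 0,"wz": 0,"claw": 0},
    {"dx": 0,"dy": 0,"dz": 0.2,"wx": 0,"wy": 0,"wz": 0,"claw": 0},
    {"dx": 0,"dy": 0,"dz": 0.2,"wx": 0,"wy": 0,"wz": 0,"claw": 0},
    {"dx": 0,"dy": 0,"dz": 0,"wx": 0,"wy": 0,"wz": 0,"claw": 0},
    {"dx": 0,"dy": 0,"dz": 0,"wx": 0,"wy": 0,"wz": 0,"claw": 0},
  ],
)

```text
t: 4.65
tool_pos: [0.4786, 0.0121, 0.0889]
tool_rot: [0.996, -0.091, 0.009, -0.0]
wrist_force: [0.5, -0.7, 1.1]
finger_gap: 0.0429
```

```bash
sed -i 's|    print("need d"|    print("wx,wy need",(M.T@tilt/(np.pi/2)).round(4)[:2])\n    print("need d"|' h.py; python3 - <<'E'
from plant import robot,optics
from h import *
w=handle(0);w[2]=.08
go(robot.get_obs(),w,-.187)
for n,b in(("top",(200,170,320,270)),("side",(210,170,350,270))):
    im=optics.read_camera(n)["color"][:,:,::-1];cv2.imwrite(f"pics/d_{n}.png",cv2.resize(im[b[1]:b[3],b[0]:b[2]],None,fx=5,fy=5,interpolation=cv2.INTER_CUBIC))
E
```

```text
pos [0.4786 0.0121 0.0889] phi -0.183 tilt [0.001 0.018 0.   ] t 4.65 gap 0.0429 F [ 0.5 -0.7  1.1] q [-0.12  0.37  1.94  0.    0.82  0.06]
wx,wy need [-0.0015 -0.011 ]
need d [-0.077  0.023  0.088] wz 0.003
```

View pics/d_side.png

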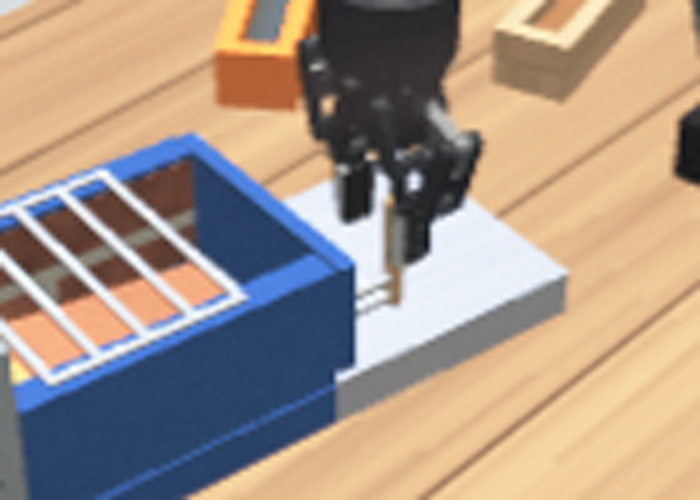

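Request:
arm_command(
  targets=[
    {"dx": -0.07,"dy": 0.02,"dz": 0.09,"wx": 0,"wy": -0.011,"wz": 0,"claw": 0},
    {"dx": 0,"dy": 0,"dz": 0,"wx": 0,"wy": 0,"wz": 0,"claw": 0},
    {"dx": 0,"dy": 0,"dz": 0,"wx": 0,"wy": 0,"wz": 0,"claw": -1},
    {"dx": 0,"dy": 0,"dz": 0,"wx": 0,"wy": 0,"wz": 0,"claw": -1},
    {"dx": 0,"dy": 0,"dz": 0,"wx": 0,"wy": 0,"wz": 0,"claw": -1},
    {"dx": 0,"dy": 0,"dz": 0,"wx": 0,"wy": 0,"wz": 0,"claw": -1},
    {"dx": 0,"dy": 0,"dz": 0,"wx": 0,"wy": 0,"wz": 0,"claw": -1},
    {"dx": 0,"dy": 0,"dz": 0,"wx": 0,"wy": 0,"wz": 0,"claw": -1},
    {"dx": 0,"dy": 0,"dz": 0,"wx": 0,"wy": 0,"wz": 0,"claw": -1},
  ],
  squeeze=40,
)

```text
t: 5.5
tool_pos: [0.4723, 0.0112, 0.0828]
tool_rot: [0.996, -0.091, 0.002, -0.001]
wrist_force: [0.7, 0.1, -2.4]
finger_gap: 0.0109
```

```bash
python3 - <<'E'
from plant import robot,optics
from h import *
w=handle(0);w[2]=.08
go(robot.get_obs(),w,-.187)
E
```

```text
pos [0.4723 0.0112 0.0828] phi -0.182 tilt [-0.002  0.004  0.   ] t 5.5 gap 0.0109 F [ 0.7  0.1 -2.4] q [-0.12  0.38  1.94  0.    0.81  0.06]
wx,wy need [-0.0017 -0.0021]
need d [-0.016  0.002  0.028] wz 0.003
```

Request:
arm_command(
  targets=[
    {"dx": 0.02,"dy": 0.07,"dz": 0,"wx": 0,"wy": 0,"wz": -0.03,"claw": -1},
    {"dx": 0.05,"dy": 0.13,"dz": 0,"wx": 0,"wy": 0,"wz": -0.06,"claw": -1},
    {"dx": 0.05,"dy": 0.13,"dz": 0,"wx": 0,"wy": 0,"wz": -0.06,"claw": -1},
    {"dx": 0.05,"dy": 0.13,"dz": 0,"wx": 0,"wy": 0,"wz": -0.06,"claw": -1},
    {"dx": 0.05,"dy": 0.13,"dz": 0,"wx": 0,"wy": 0,"wz": -0.06,"claw": -1},
    {"dx": 0.05,"dy": 0.13,"dz": 0,"wx": 0,"wy": 0,"wz": -0.06,"claw": -1},
  ],
)

```text
t: 6.0
tool_pos: [0.5009, -0.0579, 0.0828]
tool_rot: [0.984, 0.178, 0.002, -0.002]
wrist_force: [1.7, 1.8, -1.4]
finger_gap: 0.0108
```

```bash
cat >> h.py <<'E'
def door(o):
    p,M,f=tool(o); l=cabl(p)-np.array([-.006,-.08,0]); th=np.arctan2(l[1],l[0])-np.arctan2(.14,-.046)
    print("th",round(th,3),"r err mm",round((np.hypot(l[0],l[1])-np.hypot(.14,.046))*1e3,1),"phi lag",round(-.187+th-f,3))
    return th
E
python3 - <<'E'
from plant import robot,optics
from h import *
o=robot.get_obs();th=door(o);w=handle(th);w[2]=.08
go(o,w)
E
```

```text
th 0.521 r err mm -1.6 phi lag -0.024
pos [ 0.5009 -0.0579  0.0828] phi 0.358 tilt [-0.005  0.002  0.   ] t 6.0 gap 0.0108 F [ 1.7  1.8 -1.4] q [-0.26  0.42  1.87  0.01  0.85 -0.62]
wx,wy need [-0.0026 -0.0026]
need d [-0.015  0.005  0.028] wz None
```

Works very well. I'll keep swinging.

Request:
arm_command(
  targets=[
    {"dx": 0.05,"dy": 0.13,"dz": 0,"wx": 0,"wy": 0,"wz": -0.06,"claw": -1},
    {"dx": 0.05,"dy": 0.13,"dz": 0,"wx": 0,"wy": 0,"wz": -0.06,"claw": -1},
    {"dx": 0.05,"dy": 0.13,"dz": 0,"wx": 0,"wy": 0,"wz": -0.06,"claw": -1},
    {"dx": 0.05,"dy": 0.13,"dz": 0,"wx": 0,"wy": 0,"wz": -0.06,"claw": -1},
    {"dx": 0.05,"dy": 0.13,"dz": 0,"wx": 0,"wy": 0,"wz": -0.06,"claw": -1},
    {"dx": 0.05,"dy": 0.13,"dz": 0,"wx": 0,"wy": 0,"wz": -0.06,"claw": -1},
  ],
)

```text
t: 6.5
tool_pos: [0.5701, -0.1078, 0.0828]
tool_rot: [0.89, 0.457, 0.002, -0.003]
wrist_force: [0.4, 2.1, -0.3]
finger_gap: 0.0108
```

```bash
python3 - <<'E'
from plant import robot,optics
from h import *
o=robot.get_obs();th=door(o);w=handle(th);w[2]=.08
go(o,w)
E
```

```text
th 1.114 r err mm -1.4 phi lag -0.021
pos [ 0.5701 -0.1078  0.0828] phi 0.949 tilt [-0.006  0.     0.   ] t 6.5 gap 0.0108 F [ 0.4  2.1 -0.3] q [-0.31  0.5   1.7   0.01  0.94 -1.26]
wx,wy need [-0.0023 -0.0034]
need d [-0.014  0.004  0.028] wz None
```

Request:
arm_command(
  targets=[
    {"dx": 0.05,"dy": 0.13,"dz": 0,"wx": 0,"wy": 0,"wz": -0.06,"claw": -1},
    {"dx": 0.05,"dy": 0.13,"dz": 0,"wx": 0,"wy": 0,"wz": -0.06,"claw": -1},
    {"dx": 0.05,"dy": 0.13,"dz": 0,"wx": 0,"wy": 0,"wz": -0.06,"claw": -1},
    {"dx": 0.05,"dy": 0.13,"dz": 0,"wx": 0,"wy": 0,"wz": -0.06,"claw": -1},
    {"dx": 0.05,"dy": 0.13,"dz": 0,"wx": 0,"wy": 0,"wz": -0.06,"claw": -1},
    {"dx": 0.04,"dy": 0.09,"dz": 0,"wx": 0,"wy": 0,"wz": -0.04,"claw": -1},
    {"dx": 0,"dy": 0,"dz": 0,"wx": 0,"wy": 0,"wz": 0,"claw": -1},
    {"dx": 0,"dy": 0,"dz": 0,"wx": 0,"wy": 0,"wz": 0,"claw": -1},
    {"dx": 0,"dy": 0,"dz": 0,"wx": 0,"wy": 0,"wz": 0,"claw": -1},
    {"dx": 0,"dy": 0,"dz": 0,"wx": 0,"wy": 0,"wz": 0,"claw": -1},
  ],
)

```text
t: 7.33
tool_pos: [0.6536, -0.1112, 0.0828]
tool_rot: [0.729, 0.684, 0.002, -0.002]
wrist_force: [0.1, 1.6, -0.6]
finger_gap: 0.0107
```

```bash
python3 - <<'E'
from plant import robot,optics
from h import *
o=robot.get_obs();th=door(o);w=handle(th);w[2]=.08
go(o,w)
E
```

```text
th -4.589 r err mm -1.0 phi lag -6.282
pos [ 0.6536 -0.1112  0.0828] phi 1.507 tilt [-0.005  0.001  0.   ] t 7.33 gap 0.0107 F [ 0.1  1.6 -0.6] q [-0.28  0.6   1.51  0.01  1.04 -1.79]
wx,wy need [ 0.0004 -0.0034]
need d [-0.01   0.003  0.028] wz None
```

The door is at about 1.69 rad. I'll release the handle and rise straight up.

Request:
arm_command(
  targets=[
    {"dx": 0,"dy": 0,"dz": 0,"wx": 0,"wy": 0,"wz": 0,"claw": -0.1},
    {"dx": 0,"dy": 0,"dz": 0,"wx": 0,"wy": 0,"wz": 0,"claw": -0.1},
    {"dx": 0,"dy": 0,"dz": 0,"wx": 0,"wy": 0,"wz": 0,"claw": -0.1},
    {"dx": 0,"dy": 0,"dz": 0,"wx": 0,"wy": 0,"wz": 0,"claw": -0.1},
    {"dx": 0,"dy": 0,"dz": -0.15,"wx": 0,"wy": 0,"wz": 0,"claw": -0.1},
    {"dx": 0,"dy": 0,"dz": -0.25,"wx": 0,"wy": 0,"wz": 0,"claw": -0.1},
    {"dx": 0,"dy": 0,"dz": -0.25,"wx": 0,"wy": 0,"wz": 0,"claw": -0.1},
    {"dx": 0,"dy": 0,"dz": -0.25,"wx": 0,"wy": 0,"wz": 0,"claw": -0.1},
    {"dx": 0,"dy": 0,"dz": -0.25,"wx": 0,"wy": 0,"wz": 0,"claw": -0.1},
    {"dx": 0,"dy": 0,"dz": -0.15,"wx": 0,"wy": 0,"wz": 0,"claw": 0.8},
    {"dx": 0,"dy": 0,"dz": 0,"wx": 0,"wy": 0,"wz": 0,"claw": 0.8},
  ],
)

```text
t: 8.25
tool_pos: [0.648, -0.1121, 0.2158]
tool_rot: [0.731, 0.682, -0.0, -0.006]
wrist_force: [0.9, -0.2, 0.9]
finger_gap: 0.0615
```

```bash
python3 - <<'E'
from plant import robot,optics
from h import *
o=robot.get_obs();go(o,[.4394,-.3368,.15],.021)
im=optics.read_camera("side")["color"][:,:,::-1];cv2.imwrite("pics/e.png",im)
E
```

```text
pos [ 0.648  -0.1121  0.2158] phi 1.501 tilt [-0.008 -0.008 -0.   ] t 8.25 gap 0.0615 F [ 0.9 -0.2  0.9] q [-0.28  0.46  1.39  0.01  1.31 -1.78]
wx,wy need [-0.0056 -0.0047]
need d [-2.393 -1.918  0.657] wz 0.942
```

View pics/e.png

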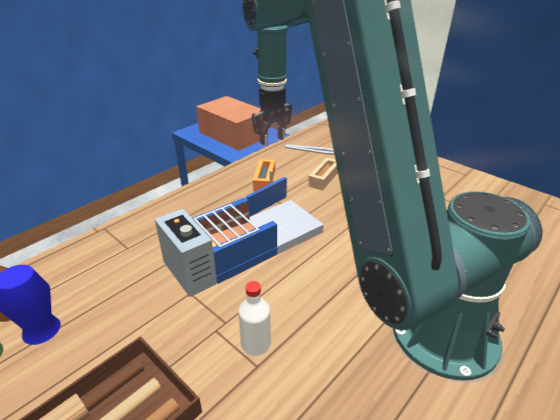

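The side view shows the door standing wide open at about (265,195). Next I'll turn the tool for the mould.

Request:
arm_command(
  targets=[
    {"dx": 0,"dy": 0,"dz": 0,"wx": -0.005,"wy": -0.005,"wz": 0.07,"claw": 1},
    {"dx": 0,"dy": 0,"dz": 0,"wx": 0,"wy": 0,"wz": 0.07,"claw": 1},
    {"dx": 0,"dy": 0,"dz": 0,"wx": 0,"wy": 0,"wz": 0.07,"claw": 1},
    {"dx": 0,"dy": 0,"dz": 0,"wx": 0,"wy": 0,"wz": 0.07,"claw": 1},
    {"dx": 0,"dy": 0,"dz": 0,"wx": 0,"wy": 0,"wz": 0.07,"claw": 1},
    {"dx": 0,"dy": 0,"dz": 0,"wx": 0,"wy": 0,"wz": 0.07,"claw": 1},
    {"dx": 0,"dy": 0,"dz": 0,"wx": 0,"wy": 0,"wz": 0.07,"claw": 1},
    {"dx": 0,"dy": 0,"dz": 0,"wx": 0,"wy": 0,"wz": 0.07,"claw": 1},
    {"dx": 0,"dy": 0,"dz": 0,"wx": 0,"wy": 0,"wz": 0.07,"claw": 1},
    {"dx": 0,"dy": 0,"dz": 0,"wx": 0,"wy": 0,"wz": 0.07,"claw": 1},
    {"dx": 0,"dy": 0,"dz": 0,"wx": 0,"wy": 0,"wz": 0.07,"claw": 1},
    {"dx": 0,"dy": 0,"dz": 0,"wx": 0,"wy": 0,"wz": 0.07,"claw": 1},
    {"dx": 0,"dy": 0,"dz": 0,"wx": 0,"wy": 0,"wz": 0.07,"claw": 1},
    {"dx": 0,"dy": 0,"dz": 0,"wx": 0,"wy": 0,"wz": 0,"claw": 1},
  ],
)

```text
t: 9.47
tool_pos: [0.633, -0.1085, 0.1881]
tool_rot: [1.0, -0.001, -0.019, -0.005]
wrist_force: [-0.0, 0.2, -1.2]
finger_gap: 0.0854
```

```bash
python3 - <<'E'
from plant import robot,optics
from h import *
o=robot.get_obs();go(o,[.4394,-.3368,.15],.021)
E
```

```text
pos [ 0.633  -0.1085  0.1881] phi -0.002 tilt [-0.009 -0.037 -0.   ] t 9.47 gap 0.0854 F [-0.   0.2 -1.2] q [-0.28  0.48  1.43 -0.    1.27 -0.27]
wx,wy need [-0.0058  0.0237]
need d [-1.915  2.292  0.432] wz -0.015
```

Request:
arm_command(
  targets=[
    {"dx": -0.1,"dy": 0.1,"dz": 0,"wx": -0.006,"wy": 0.02,"wz": 0,"claw": 1},
    {"dx": -0.16,"dy": 0.2,"dz": 0,"wx": 0,"wy": 0,"wz": -0.01,"claw": 1},
    {"dx": -0.16,"dy": 0.2,"dz": 0,"wx": 0,"wy": 0,"wz": 0,"claw": 1},
    {"dx": -0.16,"dy": 0.2,"dz": 0,"wx": 0,"wy": 0,"wz": 0,"claw": 1},
    {"dx": -0.16,"dy": 0.2,"dz": 0,"wx": 0,"wy": 0,"wz": 0,"claw": 1},
    {"dx": -0.16,"dy": 0.2,"dz": 0,"wx": 0,"wy": 0,"wz": 0,"claw": 1},
    {"dx": -0.16,"dy": 0.2,"dz": 0,"wx": 0,"wy": 0,"wz": 0,"claw": 1},
    {"dx": -0.16,"dy": 0.2,"dz": 0,"wx": 0,"wy": 0,"wz": 0,"claw": 1},
    {"dx": -0.16,"dy": 0.2,"dz": 0,"wx": 0,"wy": 0,"wz": 0,"claw": 1},
    {"dx": -0.16,"dy": 0.2,"dz": 0,"wx": 0,"wy": 0,"wz": 0,"claw": 1},
    {"dx": -0.16,"dy": 0.2,"dz": 0,"wx": 0,"wy": 0,"wz": 0,"claw": 1},
    {"dx": -0.1,"dy": 0.1,"dz": 0,"wx": 0,"wy": 0,"wz": 0,"claw": 1},
    {"dx": 0,"dy": 0,"dz": 0,"wx": 0,"wy": 0,"wz": 0,"claw": 1},
  ],
)

```text
t: 10.55
tool_pos: [0.4441, -0.337, 0.1719]
tool_rot: [0.999, 0.034, -0.012, -0.006]
wrist_force: [-0.0, 0.9, -0.2]
finger_gap: 0.0853
```

```bash
python3 - <<'E'
from plant import robot,optics
from h import *
o=robot.get_obs();go(o,[.4394,-.3368,.15],.021)
E
```

```text
pos [ 0.4441 -0.337   0.1719] phi 0.067 tilt [-0.012 -0.025 -0.   ] t 10.55 gap 0.0853 F [-0.   0.9 -0.2] q [-0.77  0.37  1.65 -0.01  1.14 -0.83]
wx,wy need [-0.0087  0.0151]
need d [-0.042 -0.002  0.22 ] wz 0.03
```

Request:
arm_command(
  targets=[
    {"dx": -0.04,"dy": 0,"dz": 0,"wx": -0.008,"wy": 0.015,"wz": 0.03,"claw": 1},
    {"dx": 0,"dy": 0,"dz": 0,"wx": 0,"wy": 0,"wz": 0,"claw": 1},
    {"dx": 0,"dy": 0,"dz": 0.25,"wx": 0,"wy": 0,"wz": 0,"claw": 1},
    {"dx": 0,"dy": 0,"dz": 0.25,"wx": 0,"wy": 0,"wz": 0,"claw": 1},
    {"dx": 0,"dy": 0,"dz": 0.25,"wx": 0,"wy": 0,"wz": 0,"claw": 1},
    {"dx": 0,"dy": 0,"dz": 0,"wx": 0,"wy": 0,"wz": 0,"claw": 1},
    {"dx": 0,"dy": 0,"dz": 0,"wx": 0,"wy": 0,"wz": 0,"claw": 1},
  ],
)

```text
t: 11.13
tool_pos: [0.4413, -0.3343, 0.0923]
tool_rot: [1.0, 0.018, -0.001, -0.002]
wrist_force: [0.3, -0.6, 0.2]
finger_gap: 0.0858
```

```bash
python3 - <<'E'
from plant import robot,optics
from h import *
o=robot.get_obs();go(o,[.4394,-.3368,.008],.021)
for n,b in(("top",(350,190,490,330)),("side",(290,140,430,240))):
    im=optics.read_camera(n)["color"][:,:,::-1];cv2.imwrite(f"pics/f_{n}.png",cv2.resize(im[b[1]:b[3],b[0]:b[2]],None,fx=4.2,fy=4.2,interpolation=cv2.INTER_CUBIC))
E
```

```text
pos [ 0.4413 -0.3343  0.0923] phi 0.037 tilt [-0.004 -0.001 -0.   ] t 11.13 gap 0.0858 F [ 0.3 -0.6  0.2] q [-0.77  0.46  1.75  0.    0.93 -0.81]
wx,wy need [-0.0026  0.0007]
need d [-0.019  0.028  0.843] wz 0.01
```

View pics/f_top.png

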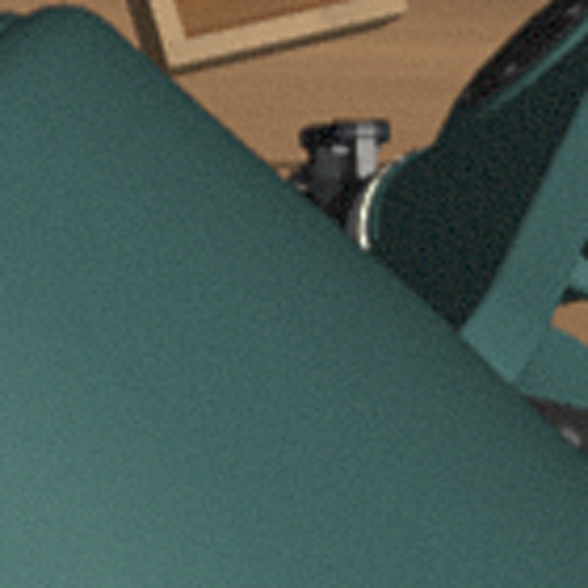

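View pics/f_side.png

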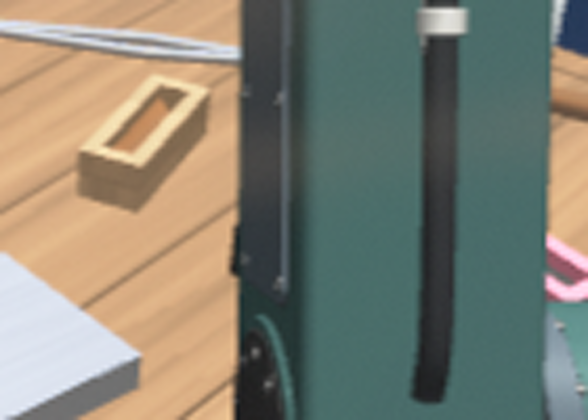

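Request:
arm_command(
  targets=[
    {"dx": -0.02,"dy": 0.03,"dz": 0.15,"wx": -0.002,"wy": 0,"wz": 0.01,"claw": 1},
    {"dx": 0,"dy": 0,"dz": 0.2,"wx": 0,"wy": 0,"wz": 0,"claw": 1},
    {"dx": 0,"dy": 0,"dz": 0.15,"wx": 0,"wy": 0,"wz": 0,"claw": 1},
    {"dx": 0,"dy": 0,"dz": 0,"wx": 0,"wy": 0,"wz": 0,"claw": 1},
  ],
)

```text
t: 11.57
tool_pos: [0.445, -0.3412, 0.0486]
tool_rot: [1.0, 0.012, 0.004, 0.004]
wrist_force: [0.7, 0.7, 0.7]
finger_gap: 0.0856
```

```bash
python3 - <<'E'
from plant import robot,optics
from h import *
o=robot.get_obs();go(o,[.4394,-.3368,.010],.021)
E
```

```text
pos [ 0.445  -0.3412  0.0486] phi 0.024 tilt [0.009 0.009 0.   ] t 11.57 gap 0.0856 F [0.7 0.7 0.7] q [-0.78  0.52  1.78 -0.    0.82 -0.8 ]
wx,wy need [ 0.0057 -0.0054]
need d [-0.058 -0.048  0.385] wz 0.002
```

Request:
arm_command(
  targets=[
    {"dx": -0.06,"dy": -0.05,"dz": 0,"wx": 0.005,"wy": -0.005,"wz": 0,"claw": 1},
    {"dx": 0,"dy": 0,"dz": 0.1,"wx": 0,"wy": 0,"wz": 0,"claw": 1},
    {"dx": 0,"dy": 0,"dz": 0.15,"wx": 0,"wy": 0,"wz": 0,"claw": 1},
    {"dx": 0,"dy": 0,"dz": 0.1,"wx": 0,"wy": 0,"wz": 0,"claw": 1},
    {"dx": 0,"dy": 0,"dz": 0,"wx": 0,"wy": 0,"wz": 0,"claw": 1},
  ],
)

```text
t: 11.98
tool_pos: [0.4422, -0.3389, 0.0178]
tool_rot: [1.0, 0.013, 0.003, 0.004]
wrist_force: [-1.8, -0.3, -0.2]
finger_gap: 0.0854
```

```bash
python3 - <<'E'
from plant import robot,optics
from h import *
o=robot.get_obs();go(o,[.4394,-.3368,.010],.021)
E
```

```text
pos [ 0.4422 -0.3389  0.0178] phi 0.026 tilt [0.007 0.007 0.   ] t 11.98 gap 0.0854 F [-1.8 -0.3 -0.2] q [-0.78  0.57  1.81 -0.    0.75 -0.8 ]
wx,wy need [ 0.0048 -0.0044]
need d [-0.028 -0.022  0.078] wz 0.003
```

Request:
arm_command(
  targets=[
    {"dx": -0.02,"dy": -0.02,"dz": 0.07,"wx": 0.005,"wy": -0.005,"wz": 0,"claw": 1},
    {"dx": 0,"dy": 0,"dz": 0,"wx": 0,"wy": 0,"wz": 0,"claw": -0.5},
    {"dx": 0,"dy": 0,"dz": 0,"wx": 0,"wy": 0,"wz": 0,"claw": -0.5},
    {"dx": 0,"dy": 0,"dz": 0,"wx": 0,"wy": 0,"wz": 0,"claw": -0.5},
    {"dx": 0,"dy": 0,"dz": 0,"wx": 0,"wy": 0,"wz": 0,"claw": -0.5},
    {"dx": 0,"dy": 0,"dz": 0,"wx": 0,"wy": 0,"wz": 0,"claw": -0.5},
    {"dx": 0,"dy": 0,"dz": 0,"wx": 0,"wy": 0,"wz": 0,"claw": -0.5},
    {"dx": 0,"dy": 0,"dz": 0,"wx": 0,"wy": 0,"wz": 0,"claw": -0.5},
  ],
  squeeze=60,
)

```text
t: 12.65
tool_pos: [0.4402, -0.337, 0.0114]
tool_rot: [1.0, 0.013, -0.001, -0.0]
wrist_force: [0.3, 0.2, -3.2]
finger_gap: 0.055
```

```bash
python3 - <<'E'
from plant import robot,optics
from h import *
o=robot.get_obs();go(o,[.4394,-.3368,.010],.021)
E
```

```text
pos [ 0.4402 -0.337   0.0114] phi 0.026 tilt [-0.001 -0.002 -0.   ] t 12.65 gap 0.055 F [ 0.3  0.2 -3.2] q [-0.78  0.58  1.81 -0.    0.76 -0.8 ]
wx,wy need [-0.0006  0.001 ]
need d [-0.008 -0.002  0.014] wz 0.003
```

Gripped, with a 55 mm gap on a 56 mm block. I'll lift.

Request:
arm_command(
  targets=[
    {"dx": 0,"dy": 0,"dz": -0.1,"wx": 0,"wy": 0,"wz": 0,"claw": -0.5},
    {"dx": 0,"dy": 0,"dz": -0.2,"wx": 0,"wy": 0,"wz": 0,"claw": -0.5},
    {"dx": 0,"dy": 0,"dz": -0.2,"wx": 0,"wy": 0,"wz": 0,"claw": -0.5},
    {"dx": 0,"dy": 0,"dz": -0.2,"wx": 0,"wy": 0,"wz": 0,"claw": -0.5},
    {"dx": 0,"dy": 0,"dz": -0.2,"wx": 0,"wy": 0,"wz": 0,"claw": -0.5},
    {"dx": 0,"dy": 0,"dz": -0.1,"wx": 0,"wy": 0,"wz": 0,"claw": -0.5},
    {"dx": 0,"dy": 0,"dz": 0,"wx": 0,"wy": 0,"wz": 0.04,"claw": -0.5},
    {"dx": 0,"dy": 0,"dz": 0,"wx": 0,"wy": 0,"wz": 0.04,"claw": -0.5},
    {"dx": 0,"dy": 0,"dz": 0,"wx": 0,"wy": 0,"wz": 0.04,"claw": -0.5},
    {"dx": 0,"dy": 0,"dz": 0,"wx": 0,"wy": 0,"wz": 0,"claw": -0.5},
  ],
)

```text
t: 13.48
tool_pos: [0.4372, -0.3338, 0.12]
tool_rot: [0.996, -0.085, -0.003, -0.002]
wrist_force: [-0.9, -0.6, -5.2]
finger_gap: 0.0552
```

```bash
python3 - <<'E'
from plant import robot,optics
from h import *
o=robot.get_obs();go(o,cabw(-.09,0,.11),-.187)
cv2.imwrite("pics/g.png",optics.read_camera("side")["color"][:,:,::-1])
E
```

```text
pos [ 0.4372 -0.3338  0.12  ] phi -0.17 tilt [-0.005 -0.006 -0.   ] t 13.48 gap 0.0552 F [-0.9 -0.6 -5.2] q [-0.78  0.42  1.73 -0.    1.   -0.61]
wx,wy need [-0.0027  0.0045]
need d [ 0.342 -3.067  0.111] wz 0.011
```

View pics/g.png

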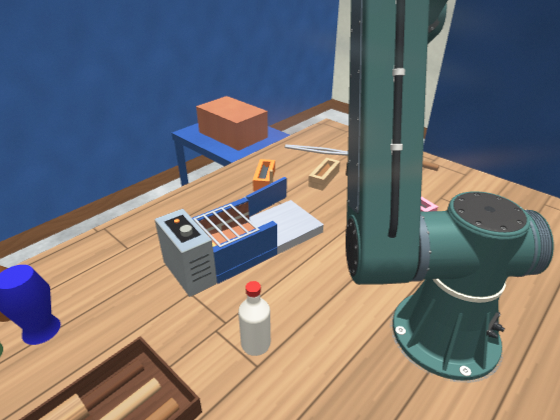

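Request:
arm_command(
  targets=[
    {"dx": 0.02,"dy": -0.1,"dz": 0,"wx": -0.003,"wy": 0.004,"wz": 0.01,"claw": -0.5},
    {"dx": 0.03,"dy": -0.2,"dz": 0,"wx": 0,"wy": 0,"wz": 0,"claw": -0.5},
    {"dx": 0.03,"dy": -0.22,"dz": 0,"wx": 0,"wy": 0,"wz": 0,"claw": -0.5},
    {"dx": 0.03,"dy": -0.22,"dz": 0,"wx": 0,"wy": 0,"wz": 0,"claw": -0.5},
    {"dx": 0.03,"dy": -0.22,"dz": 0,"wx": 0,"wy": 0,"wz": 0,"claw": -0.5},
    {"dx": 0.03,"dy": -0.22,"dz": 0,"wx": 0,"wy": 0,"wz": 0,"claw": -0.5},
    {"dx": 0.03,"dy": -0.22,"dz": 0,"wx": 0,"wy": 0,"wz": 0,"claw": -0.5},
    {"dx": 0.03,"dy": -0.22,"dz": 0,"wx": 0,"wy": 0,"wz": 0,"claw": -0.5},
    {"dx": 0.03,"dy": -0.22,"dz": 0,"wx": 0,"wy": 0,"wz": 0,"claw": -0.5},
    {"dx": 0.03,"dy": -0.22,"dz": 0,"wx": 0,"wy": 0,"wz": 0,"claw": -0.5},
    {"dx": 0.03,"dy": -0.22,"dz": 0,"wx": 0,"wy": 0,"wz": 0,"claw": -0.5},
    {"dx": 0.03,"dy": -0.22,"dz": 0,"wx": 0,"wy": 0,"wz": 0,"claw": -0.5},
    {"dx": 0.03,"dy": -0.22,"dz": 0,"wx": 0,"wy": 0,"wz": 0,"claw": -0.5},
    {"dx": 0,"dy": -0.1,"dz": 0,"wx": 0,"wy": 0,"wz": 0,"claw": -0.5},
    {"dx": 0,"dy": 0,"dz": 0,"wx": 0,"wy": 0,"wz": 0,"claw": -0.5},
    {"dx": 0,"dy": 0,"dz": 0,"wx": 0,"wy": 0,"wz": 0,"claw": -0.5},
  ],
)

```text
t: 14.87
tool_pos: [0.5205, -0.0495, 0.1203]
tool_rot: [0.997, -0.075, -0.004, 0.0]
wrist_force: [-0.2, -0.2, -5.5]
finger_gap: 0.0553
```

```bash
python3 - <<'E'
from plant import robot,optics
from h import *
o=robot.get_obs();go(o,cabw(-.09,0,.043),-.187)
im=optics.read_camera("side")["color"][:,:,::-1];b=(150,140,350,290);cv2.imwrite("pics/i.png",cv2.resize(im[b[1]:b[3],b[0]:b[2]],None,fx=4,fy=4,interpolation=cv2.INTER_CUBIC))
E
```

```text
pos [ 0.5205 -0.0495  0.1203] phi -0.149 tilt [-0.001 -0.007 -0.   ] t 14.87 gap 0.0553 F [-0.2 -0.2 -5.5] q [-0.23  0.38  1.79 -0.    0.97 -0.08]
wx,wy need [0.0004 0.0045]
need d [ 0.008 -0.124  0.773] wz 0.024
```

View pics/i.png

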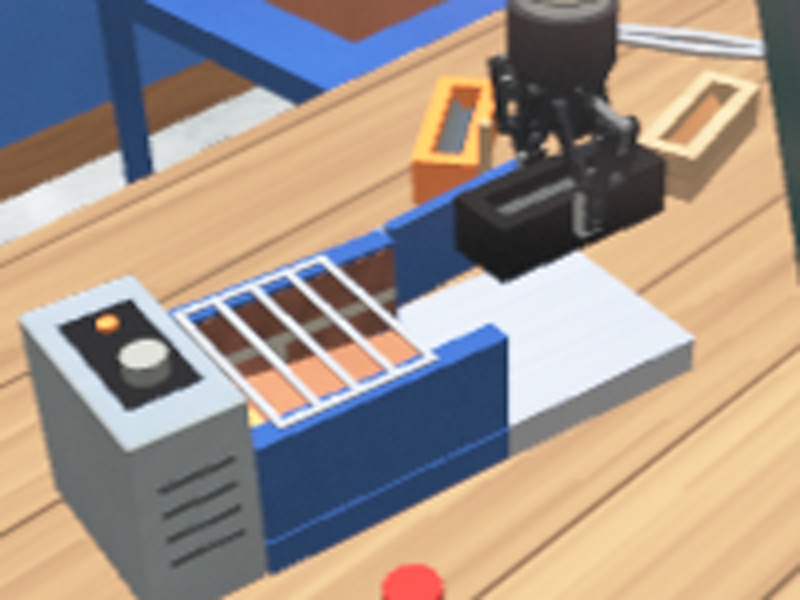

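Request:
arm_command(
  targets=[
    {"dx": 0,"dy": -0.12,"dz": 0,"wx": 0,"wy": 0.004,"wz": 0.024,"claw": -0.5},
    {"dx": 0,"dy": 0,"dz": 0,"wx": 0,"wy": 0,"wz": 0,"claw": -0.5},
    {"dx": 0,"dy": 0,"dz": 0.15,"wx": 0,"wy": 0,"wz": 0,"claw": -0.5},
    {"dx": 0,"dy": 0,"dz": 0.2,"wx": 0,"wy": 0,"wz": 0,"claw": -0.5},
    {"dx": 0,"dy": 0,"dz": 0.15,"wx": 0,"wy": 0,"wz": 0,"claw": -0.5},
    {"dx": 0,"dy": 0,"dz": 0.1,"wx": 0,"wy": 0,"wz": 0,"claw": -0.5},
    {"dx": 0,"dy": 0,"dz": 0,"wx": 0,"wy": 0,"wz": 0,"claw": -0.5},
    {"dx": 0,"dy": 0,"dz": 0,"wx": 0,"wy": 0,"wz": 0,"claw": -0.5},
  ],
)

```text
t: 15.58
tool_pos: [0.5223, -0.0477, 0.0596]
tool_rot: [0.996, -0.093, 0.001, 0.003]
wrist_force: [0.5, -0.3, -4.9]
finger_gap: 0.0552
```

```bash
python3 - <<'E'
from plant import robot,optics
from h import *
o=robot.get_obs();go(o,cabw(-.09,0,.042),-.187)
E
```

```text
pos [ 0.5223 -0.0477  0.0596] phi -0.187 tilt [0.005 0.001 0.   ] t 15.58 gap 0.0552 F [ 0.5 -0.3 -4.9] q [-0.22  0.47  1.85 -0.01  0.82 -0.03]
wx,wy need [ 0.0032 -0.0012]
need d [-0.016 -0.105  0.175] wz 0.0
```

Request:
arm_command(
  targets=[
    {"dx": -0.01,"dy": -0.1,"dz": 0,"wx": 0.003,"wy": -0.001,"wz": 0,"claw": -0.5},
    {"dx": 0,"dy": 0,"dz": 0,"wx": 0,"wy": 0,"wz": 0,"claw": -0.5},
    {"dx": 0,"dy": 0,"dz": 0.08,"wx": 0,"wy": 0,"wz": 0,"claw": -0.5},
    {"dx": 0,"dy": 0,"dz": 0.05,"wx": 0,"wy": 0,"wz": 0,"claw": -0.5},
    {"dx": 0,"dy": 0,"dz": 0.03,"wx": 0,"wy": 0,"wz": 0,"claw": -0.5},
    {"dx": 0,"dy": 0,"dz": 0,"wx": 0,"wy": 0,"wz": 0,"claw": -0.5},
    {"dx": 0,"dy": 0,"dz": 0,"wx": 0,"wy": 0,"wz": 0,"claw": -0.5},
  ],
)

```text
t: 16.17
tool_pos: [0.5254, -0.039, 0.0448]
tool_rot: [0.996, -0.093, 0.003, 0.001]
wrist_force: [-0.7, -0.8, -5.1]
finger_gap: 0.0553
```

```bash
python3 - <<'E'
from plant import robot,optics
from h import *
o=robot.get_obs();go(o,cabw(-.09,0,.042),-.187)
E
```

```text
pos [ 0.5254 -0.039   0.0448] phi -0.186 tilt [0.002 0.005 0.   ] t 16.17 gap 0.0553 F [-0.7 -0.8 -5.1] q [-0.2   0.5   1.86 -0.    0.78 -0.02]
wx,wy need [ 0.0004 -0.0033]
need d [-0.031 -0.013  0.028] wz 0.0
```

Request:
arm_command(
  targets=[
    {"dx": -0.03,"dy": -0.01,"dz": 0.02,"wx": 0,"wy": -0.003,"wz": 0,"claw": -0.5},
    {"dx": 0,"dy": 0,"dz": 0.015,"wx": 0,"wy": 0,"wz": 0,"claw": -0.5},
    {"dx": 0,"dy": 0,"dz": 0,"wx": 0,"wy": 0,"wz": 0,"claw": -0.5},
  ],
)

```text
t: 16.42
tool_pos: [0.5224, -0.0373, 0.0415]
tool_rot: [0.996, -0.093, -0.0, 0.0]
wrist_force: [0.4, -0.8, -4.2]
finger_gap: 0.0552
```

```bash
python3 - <<'E'
from plant import robot,optics
from h import *
o=robot.get_obs();go(o,cabw(-.09,0,.042),-.187)
E
```

```text
pos [ 0.5224 -0.0373  0.0415] phi -0.186 tilt [ 0.001 -0.     0.   ] t 16.42 gap 0.0552 F [ 0.4 -0.8 -4.2] q [-0.2   0.5   1.86 -0.    0.78 -0.02]
wx,wy need [ 0.0005 -0.    ]
need d [ 0.002 -0.001 -0.005] wz 0.001
```

Request:
arm_command(
  targets=[
    {"dx": 0,"dy": 0,"dz": 0.015,"wx": 0,"wy": 0,"wz": 0,"claw": -0.5},
    {"dx": 0,"dy": 0,"dz": 0.01,"wx": 0,"wy": 0,"wz": 0,"claw": -0.5},
    {"dx": 0,"dy": 0,"dz": 0,"wx": 0,"wy": 0,"wz": 0,"claw": -0.5},
  ],
)

```text
t: 16.67
tool_pos: [0.5226, -0.0373, 0.0419]
tool_rot: [0.996, -0.093, 0.0, 0.0]
wrist_force: [0.7, 0.1, -4.6]
finger_gap: 0.0556
```

```bash
python3 - <<'E'
from plant import robot,optics
from h import *
o=robot.get_obs();go(o,cabw(-.09,0,.042),-.187)
E
```

```text
pos [ 0.5226 -0.0373  0.0419] phi -0.186 tilt [0.001 0.001 0.   ] t 16.67 gap 0.0556 F [ 0.7  0.1 -4.6] q [-0.2   0.5   1.86 -0.    0.78 -0.02]
wx,wy need [ 0.0006 -0.0006]
need d [ 0.001 -0.001 -0.001] wz 0.001
```

Request:
arm_command(
  targets=[
    {"dx": 0,"dy": 0,"dz": 0.04,"wx": 0,"wy": 0,"wz": 0,"claw": -0.5},
    {"dx": 0,"dy": 0,"dz": 0,"wx": 0,"wy": 0,"wz": 0,"claw": -0.5},
  ],
)

```text
t: 16.83
tool_pos: [0.5236, -0.0375, 0.0425]
tool_rot: [0.996, -0.093, 0.002, 0.001]
wrist_force: [0.0, -0.3, -6.0]
finger_gap: 0.0553
```

```bash
python3 - <<'E'
from plant import robot,optics
from h import *
o=robot.get_obs();go(o,cabw(-.09,0,.042),-.187)
im=optics.read_camera("side")["color"][:,:,::-1];b=(150,140,350,290);cv2.imwrite("pics/j.png",cv2.resize(im[b[1]:b[3],b[0]:b[2]],None,fx=4,fy=4,interpolation=cv2.INTER_CUBIC))
E
```

```text
pos [ 0.5236 -0.0375  0.0425] phi -0.186 tilt [0.002 0.004 0.   ] t 16.83 gap 0.0553 F [ 0.  -0.3 -6. ] q [-0.2   0.5   1.86 -0.    0.78 -0.02]
wx,wy need [ 0.0006 -0.0024]
need d [-0.01  -0.001  0.005] wz 0.001
```

View pics/j.png

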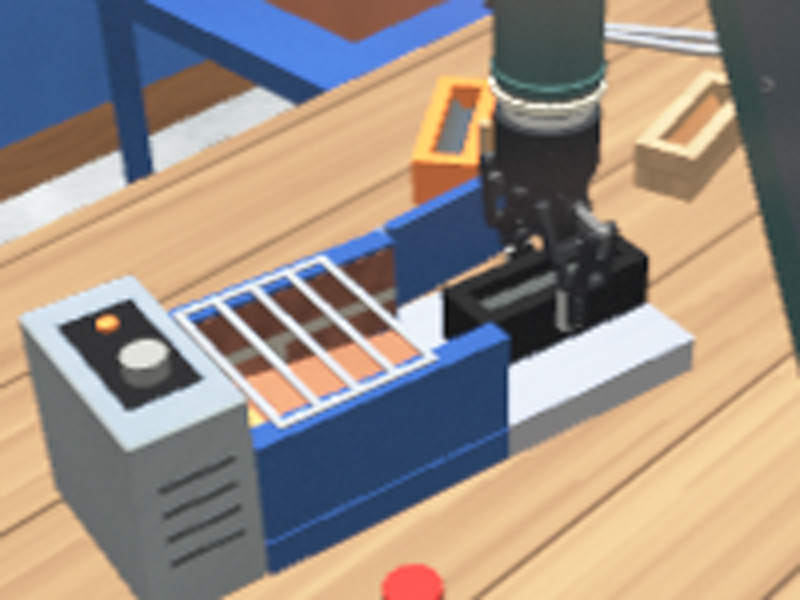

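It's within about 1–2 mm of the apron, so I'll release.

Request:
arm_command(
  targets=[
    {"dx": 0,"dy": 0,"dz": 0.03,"wx": 0,"wy": 0,"wz": 0,"claw": -0.5},
    {"dx": 0,"dy": 0,"dz": 0,"wx": 0,"wy": 0,"wz": 0,"claw": 1},
    {"dx": 0,"dy": 0,"dz": 0,"wx": 0,"wy": 0,"wz": 0,"claw": 1},
    {"dx": 0,"dy": 0,"dz": 0,"wx": 0,"wy": 0,"wz": 0,"claw": 1},
    {"dx": 0,"dy": 0,"dz": 0,"wx": 0,"wy": 0,"wz": 0,"claw": 1},
    {"dx": 0,"dy": 0,"dz": 0,"wx": 0,"wy": 0,"wz": 0,"claw": 1},
    {"dx": 0,"dy": 0,"dz": 0,"wx": 0,"wy": 0,"wz": 0,"claw": 1},
    {"dx": 0,"dy": 0,"dz": 0,"wx": 0,"wy": 0,"wz": 0,"claw": 1},
  ],
)

```text
t: 17.55
tool_pos: [0.5267, -0.0382, 0.0408]
tool_rot: [0.996, -0.093, 0.005, 0.001]
wrist_force: [-0.4, -1.0, -0.7]
finger_gap: 0.0855
```

```bash
python3 - <<'E'
from plant import robot,optics
from h import *
o=robot.get_obs();go(o,cabw(-.09,0,.13),-.187);print(cabl(o["tool_pos"]))
E
```

```text
pos [ 0.5267 -0.0382  0.0408] phi -0.186 tilt [0.003 0.009 0.   ] t 17.55 gap 0.0855 F [-0.4 -1.  -0.7] q [-0.2   0.51  1.86 -0.    0.77 -0.02]
wx,wy need [ 0.0007 -0.0061]
need d [-0.033 -0.001 -0.893] wz 0.001
[-0.09017221 -0.00415073  0.04077826]
```

Request:
arm_command(
  targets=[
    {"dx": -0.03,"dy": 0,"dz": -0.05,"wx": 0,"wy": -0.006,"wz": 0,"claw": 1},
    {"dx": 0,"dy": 0,"dz": -0.2,"wx": 0,"wy": 0,"wz": 0,"claw": 1},
    {"dx": 0,"dy": 0,"dz": -0.25,"wx": 0,"wy": 0,"wz": 0,"claw": 1},
    {"dx": 0,"dy": 0,"dz": -0.25,"wx": 0,"wy": 0,"wz": 0,"claw": 1},
    {"dx": 0,"dy": 0,"dz": -0.15,"wx": 0,"wy": 0,"wz": 0,"claw": 1},
    {"dx": 0,"dy": 0,"dz": 0,"wx": 0,"wy": 0,"wz": 0,"claw": 1},
  ],
)

```text
t: 18.05
tool_pos: [0.5207, -0.0369, 0.1333]
tool_rot: [0.996, -0.093, -0.005, 0.0]
wrist_force: [0.3, 0.3, -0.3]
finger_gap: 0.0855
```

```bash
python3 - <<'E'
from plant import robot,optics
from h import *
o=robot.get_obs();go(o,cabw(-.195,0,.13),-.187);print(cabl(o["tool_pos"]))
im=optics.read_camera("side")["color"][:,:,::-1];b=(150,140,350,290);cv2.imwrite("pics/k.png",cv2.resize(im[b[1]:b[3],b[0]:b[2]],None,fx=4,fy=4,interpolation=cv2.INTER_CUBIC))
im=optics.read_camera("top")["color"][:,:,::-1];cv2.imwrite("pics/k2.png",im)
E
```

```text
pos [ 0.5207 -0.0369  0.1333] phi -0.186 tilt [-0.001 -0.01  -0.   ] t 18.05 gap 0.0855 F [ 0.3  0.3 -0.3] q [-0.2   0.37  1.78 -0.    1.   -0.02]
wx,wy need [0.0007 0.0061]
need d [0.019 1.049 0.034] wz 0.001
[-0.09008801  0.00198817  0.13332093]
```

View pics/k.png

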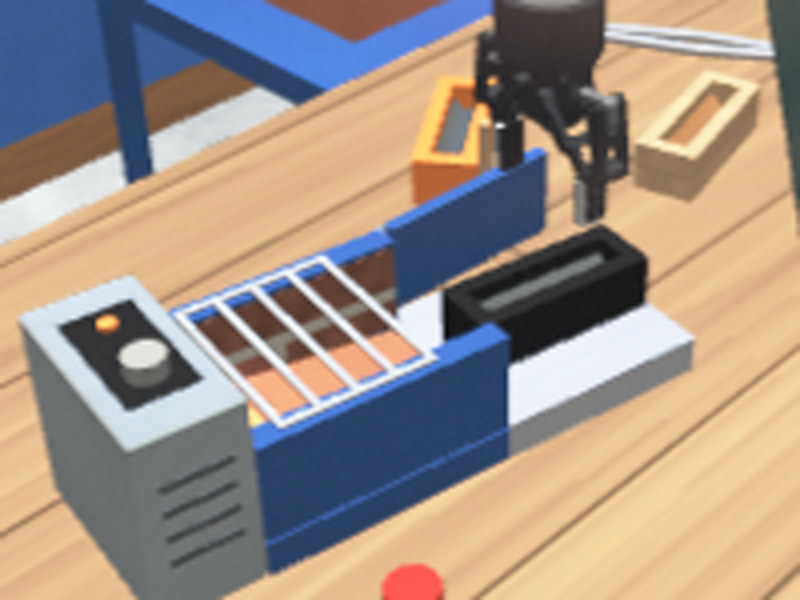

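View pics/k2.png

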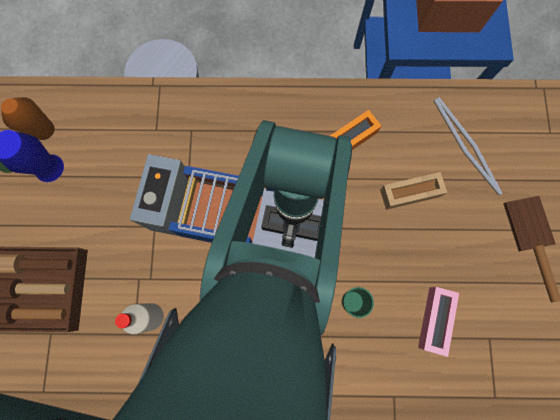

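Request:
arm_command(
  targets=[
    {"dx": 0.01,"dy": 0.1,"dz": 0,"wx": 0,"wy": 0.006,"wz": 0,"claw": -0.4},
    {"dx": 0,"dy": 0.2,"dz": 0,"wx": 0,"wy": 0,"wz": 0,"claw": -0.4},
    {"dx": 0,"dy": 0.2,"dz": 0,"wx": 0,"wy": 0,"wz": 0,"claw": -0.4},
    {"dx": 0,"dy": 0.2,"dz": 0,"wx": 0,"wy": 0,"wz": 0,"claw": -0.4},
    {"dx": 0,"dy": 0.2,"dz": 0,"wx": 0,"wy": 0,"wz": 0,"claw": -0.4},
    {"dx": 0,"dy": 0.2,"dz": 0,"wx": 0,"wy": 0,"wz": 0,"claw": -0.4},
    {"dx": 0,"dy": 0.05,"dz": 0,"wx": 0,"wy": 0,"wz": 0,"claw": -0.4},
    {"dx": 0,"dy": 0,"dz": 0,"wx": 0,"wy": 0,"wz": 0,"claw": -0.4},
  ],
)

```text
t: 18.82
tool_pos: [0.4901, -0.1551, 0.1208]
tool_rot: [0.996, -0.091, -0.009, -0.001]
wrist_force: [-0.5, -0.2, -0.3]
finger_gap: 0.0257
```

```bash
python3 - <<'E'
from plant import robot,optics
from h import *
o=robot.get_obs();go(o,cabw(-.20,0,.055),-.187);print(cabl(o["tool_pos"]))
n="side";im=optics.read_camera("side")["color"][:,:,::-1];b=(230,160,340,240);cv2.imwrite("pics/l.png",cv2.resize(im[b[1]:b[3],b[0]:b[2]],None,fx=7,fy=7,interpolation=cv2.INTER_CUBIC))
im=optics.read_camera("top")["color"][:,:,::-1];b=(230,160,370,280);cv2.imwrite("pics/l2.png",cv2.resize(im[b[1]:b[3],b[0]:b[2]],None,fx=5,fy=5,interpolation=cv2.INTER_CUBIC))
E
```

```text
pos [ 0.4901 -0.1551  0.1208] phi -0.183 tilt [-0.004 -0.018 -0.   ] t 18.82 gap 0.0257 F [-0.5 -0.2 -0.3] q [-0.44  0.38  1.8  -0.    0.98 -0.25]
wx,wy need [-0.0004  0.0114]
need d [ 0.113 -0.118  0.657] wz 0.003
[-0.21191809  0.01003248  0.12084403]
```

View pics/l.png

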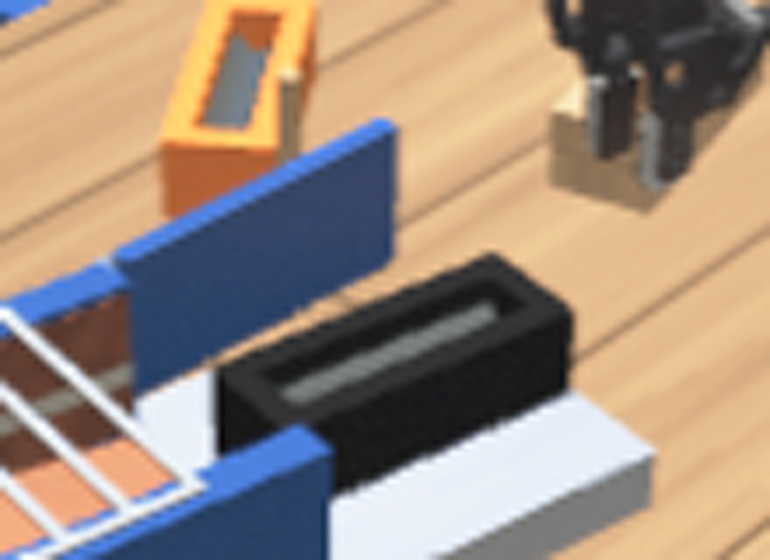

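View pics/l2.png

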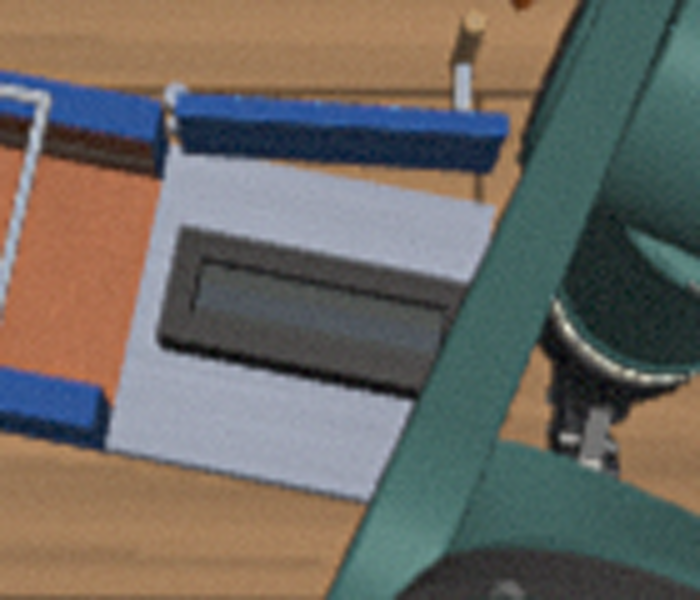

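```bash
python3 - <<'E'
from h import *
for q in [(180,228),(160,340)]: print("T",cabl(unproj(TOP,crop(q,(230,160),5),.075)).round(4))
for q in [(490,253),(573,308),(217,372)]: print("S",cabl(unproj(SIDE,crop(q,(230,160),7),.075)).round(4))
E
```

```text
T [-0.0158 -0.0278  0.075 ]
T [-0.0177  0.0283  0.075 ]
S [-0.1638 -0.0296  0.075 ]
S [-0.166   0.0245  0.075 ]
S [-0.017  -0.0265  0.075 ]
```

Request:
arm_command(
  targets=[
    {"dx": 0.1,"dy": -0.06,"dz": 0,"wx": 0,"wy": 0.011,"wz": 0,"claw": -0.4},
    {"dx": 0,"dy": 0,"dz": 0,"wx": 0,"wy": 0,"wz": 0,"claw": -0.4},
    {"dx": 0,"dy": 0,"dz": 0.15,"wx": 0,"wy": 0,"wz": 0,"claw": -0.4},
    {"dx": 0,"dy": 0,"dz": 0.2,"wx": 0,"wy": 0,"wz": 0,"claw": -0.4},
    {"dx": 0,"dy": 0,"dz": 0.15,"wx": 0,"wy": 0,"wz": 0,"claw": -0.4},
    {"dx": 0,"dy": 0,"dz": 0.08,"wx": 0,"wy": 0,"wz": 0,"claw": -0.4},
    {"dx": 0,"dy": 0,"dz": 0,"wx": 0,"wy": 0,"wz": 0,"claw": -0.4},
  ],
)

```text
t: 19.5
tool_pos: [0.506, -0.1432, 0.0616]
tool_rot: [0.996, -0.087, 0.003, -0.001]
wrist_force: [-0.7, -0.4, 1.0]
finger_gap: 0.0255
```

```bash
python3 - <<'E'
from plant import robot,optics
from h import *
o=robot.get_obs();go(o,cabw(-.18,0,.055),-.187);print(cabl(o["tool_pos"]))
E
```

```text
pos [ 0.506  -0.1432  0.0616] phi -0.174 tilt [-0.001  0.006  0.   ] t 19.5 gap 0.0255 F [-0.7 -0.4  1. ] q [-0.41  0.47  1.85  0.    0.82 -0.24]
wx,wy need [-0.0013 -0.0039]
need d [-0.032 -0.172  0.066] wz 0.008
[-0.1971843  -0.00340367  0.06159013]
```

Request:
arm_command(
  targets=[
    {"dx": -0.03,"dy": -0.05,"dz": 0.1,"wx": 0,"wy": -0.004,"wz": 0.008,"claw": -0.4},
    {"dx": 0,"dy": -0.1,"dz": 0,"wx": 0,"wy": 0,"wz": 0,"claw": -0.4},
    {"dx": 0,"dy": -0.1,"dz": 0,"wx": 0,"wy": 0,"wz": 0,"claw": -0.4},
    {"dx": 0,"dy": -0.1,"dz": 0,"wx": 0,"wy": 0,"wz": 0,"claw": -0.4},
    {"dx": 0,"dy": -0.1,"dz": 0,"wx": 0,"wy": 0,"wz": 0,"claw": -0.4},
  ],
)

```text
t: 19.92
tool_pos: [0.5135, -0.0961, 0.0524]
tool_rot: [0.996, -0.094, 0.001, 0.0]
wrist_force: [-1.2, -2.5, -2.3]
finger_gap: 0.0255
```

```bash
python3 - <<'E'
from plant import robot,optics
from h import *
o=robot.get_obs();go(o,cabw(-.1,0,.050),-.187);print(cabl(o["tool_pos"]))
E
```

```text
pos [ 0.5135 -0.0961  0.0524] phi -0.188 tilt [0.001 0.002 0.   ] t 19.92 gap 0.0255 F [-1.2 -2.5 -2.3] q [-0.32  0.48  1.86 -0.    0.8  -0.13]
wx,wy need [ 0.0002 -0.0015]
need d [-0.02  -0.495  0.024] wz -0.0
[-0.14953394 -0.00194082  0.05240451]
```

Request:
arm_command(
  targets=[
    {"dx": -0.02,"dy": -0.1,"dz": 0.01,"wx": 0,"wy": 0,"wz": 0,"claw": -0.4},
    {"dx": 0,"dy": -0.1,"dz": 0,"wx": 0,"wy": 0,"wz": 0,"claw": -0.4},
    {"dx": 0,"dy": -0.1,"dz": 0,"wx": 0,"wy": 0,"wz": 0,"claw": -0.4},
    {"dx": 0,"dy": -0.1,"dz": 0,"wx": 0,"wy": 0,"wz": 0,"claw": -0.4},
    {"dx": 0,"dy": -0.1,"dz": 0,"wx": 0,"wy": 0,"wz": 0,"claw": -0.4},
  ],
)

```text
t: 20.33
tool_pos: [0.5217, -0.0405, 0.0525]
tool_rot: [0.996, -0.093, 0.002, 0.001]
wrist_force: [-0.6, -2.0, -2.2]
finger_gap: 0.0258
```

```bash
python3 - <<'E'
from plant import robot,optics
from h import *
o=robot.get_obs();go(o,cabw(-.05,0,.050),-.187);print(cabl(o["tool_pos"]))
im=optics.read_camera("side")["color"][:,:,::-1];b=(150,140,350,290);cv2.imwrite("pics/m.png",cv2.resize(im[b[1]:b[3],b[0]:b[2]],None,fx=4,fy=4,interpolation=cv2.INTER_CUBIC))
E
```

```text
pos [ 0.5217 -0.0405  0.0525] phi -0.186 tilt [0.002 0.004 0.   ] t 20.33 gap 0.0258 F [-0.6 -2.  -2.2] q [-0.21  0.48  1.86 -0.    0.8  -0.02]
wx,wy need [ 0.0007 -0.0026]
need d [ 0.003 -0.434  0.025] wz 0.001
[-0.09341056  0.00027506  0.05251146]
```

View pics/m.png

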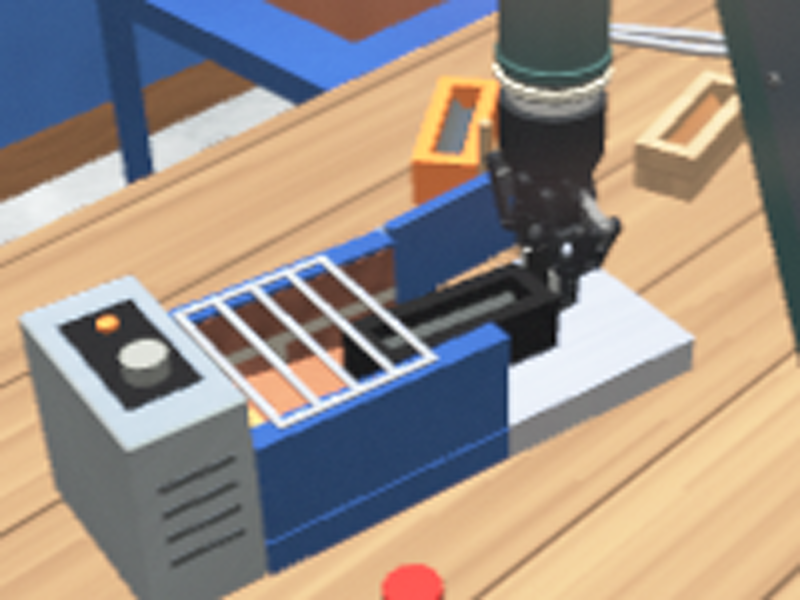

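Sliding straight. I'll keep pushing.

Request:
arm_command(
  targets=[
    {"dx": 0,"dy": -0.1,"dz": 0.01,"wx": 0,"wy": -0.002,"wz": 0,"claw": -0.4},
    {"dx": 0,"dy": -0.1,"dz": 0,"wx": 0,"wy": 0,"wz": 0,"claw": -0.4},
    {"dx": 0,"dy": -0.1,"dz": 0,"wx": 0,"wy": 0,"wz": 0,"claw": -0.4},
    {"dx": 0,"dy": -0.1,"dz": 0,"wx": 0,"wy": 0,"wz": 0,"claw": -0.4},
    {"dx": 0,"dy": -0.1,"dz": 0,"wx": 0,"wy": 0,"wz": 0,"claw": -0.4},
  ],
)

```text
t: 20.8
tool_pos: [0.5317, 0.0126, 0.0519]
tool_rot: [0.996, -0.092, 0.0, 0.001]
wrist_force: [-0.4, -3.4, 0.5]
finger_gap: 0.0256
```

```bash
python3 - <<'E'
from plant import robot,optics
from h import *
o=robot.get_obs();go(o,cabw(.007,0,.050),-.187);print(cabl(o["tool_pos"]))
E
```

```text
pos [0.5317 0.0126 0.0519] phi -0.185 tilt [0.003 0.001 0.   ] t 20.8 gap 0.0256 F [-0.4 -3.4  0.5] q [-0.1   0.49  1.84 -0.    0.81  0.08]
wx,wy need [ 0.0015 -0.0007]
need d [ 0.005 -0.464  0.018] wz 0.002
[-0.03935302  0.00034486  0.05190036]
```

Request:
arm_command(
  targets=[
    {"dx": 0,"dy": -0.1,"dz": 0,"wx": 0.001,"wy": 0,"wz": 0,"claw": -0.4},
    {"dx": 0,"dy": -0.1,"dz": 0,"wx": 0,"wy": 0,"wz": 0,"claw": -0.4},
    {"dx": 0,"dy": -0.1,"dz": 0,"wx": 0,"wy": 0,"wz": 0,"claw": -0.4},
  ],
)

```text
t: 21.05
tool_pos: [0.5376, 0.0444, 0.0521]
tool_rot: [0.996, -0.092, 0.0, 0.001]
wrist_force: [-1.7, -10.1, 7.2]
finger_gap: 0.0255
```

```bash
python3 - <<'E'
from plant import robot,optics
from h import *
o=robot.get_obs();go(o,cabw(.007,0,.050),-.187);print(cabl(o["tool_pos"]))
im=optics.read_camera("side")["color"][:,:,::-1];b=(150,140,350,290);cv2.imwrite("pics/n.png",cv2.resize(im[b[1]:b[3],b[0]:b[2]],None,fx=4,fy=4,interpolation=cv2.INTER_CUBIC))
E
```

```text
pos [0.5376 0.0444 0.0521] phi -0.184 tilt [0.002 0.001 0.   ] t 21.05 gap 0.0255 F [ -1.7 -10.1   7.2] q [-0.04  0.5   1.82 -0.    0.82  0.14]
wx,wy need [ 0.0014 -0.0007]
need d [ 0.005 -0.141  0.021] wz 0.002
[-0.00705522  0.00049834  0.05211278]
```

View pics/n.png

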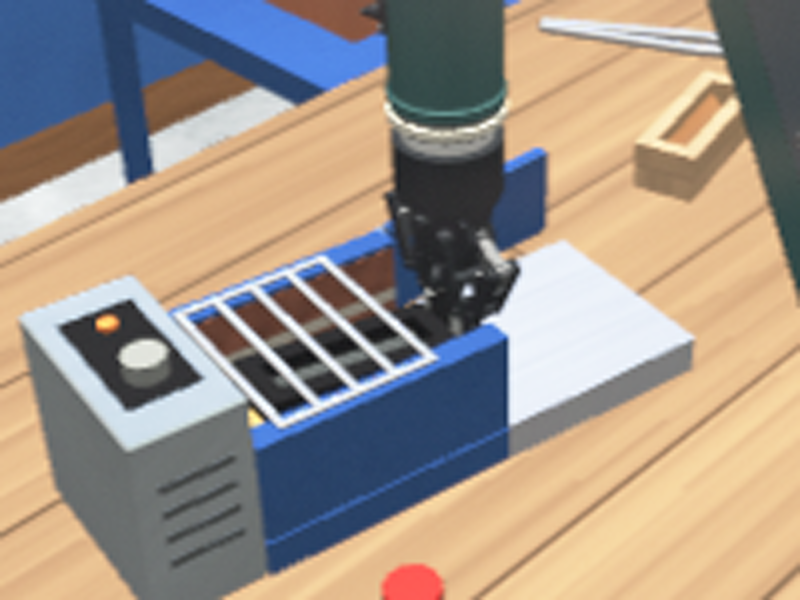

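Request:
arm_command(
  targets=[
    {"dx": 0,"dy": -0.05,"dz": 0,"wx": 0,"wy": 0,"wz": 0,"claw": -0.4},
    {"dx": 0,"dy": -0.05,"dz": 0,"wx": 0,"wy": 0,"wz": 0,"claw": -0.4},
  ],
)

```text
t: 21.27
tool_pos: [0.5405, 0.0561, 0.053]
tool_rot: [0.996, -0.091, 0.001, 0.002]
wrist_force: [-2.2, -11.3, 8.2]
finger_gap: 0.026
```

```bash
python3 - <<'E'
from plant import robot,optics
from h import *
o=robot.get_obs();go(o,cabw(.007,0,.050),-.187);print(cabl(o["tool_pos"]))
E
```

```text
pos [0.5405 0.0561 0.053 ] phi -0.181 tilt [0.003 0.002 0.   ] t 21.27 gap 0.026 F [ -2.2 -11.3   8.2] q [-0.02  0.5   1.81 -0.    0.83  0.16]
wx,wy need [ 0.0019 -0.0017]
need d [-0.001 -0.02   0.03 ] wz 0.004
[ 0.00505743 -0.00013703  0.05296814]
```

Request:
arm_command(
  targets=[
    {"dx": 0,"dy": -0.03,"dz": 0,"wx": 0,"wy": 0,"wz": 0,"claw": -0.4},
    {"dx": 0,"dy": -0.03,"dz": 0,"wx": 0,"wy": 0,"wz": 0,"claw": -0.4},
  ],
)

```text
t: 21.43
tool_pos: [0.5398, 0.0562, 0.0533]
tool_rot: [0.996, -0.087, -0.0, 0.008]
wrist_force: [-3.5, -21.3, 3.1]
finger_gap: 0.0255
```

```bash
python3 - <<'E'
from plant import robot,optics
from h import *
o=robot.get_obs();go(o,cabw(.007,0,.050),-.187);print(cabl(o["tool_pos"]))
im=optics.read_camera("top")["color"][:,:,::-1];b=(150,140,350,290);cv2.imwrite("pics/o.png",cv2.resize(im[b[1]:b[3],b[0]:b[2]],None,fx=4,fy=4,interpolation=cv2.INTER_CUBIC))
im=optics.read_camera("side")["color"][:,:,::-1];b=(180,180,310,270);cv2.imwrite("pics/o2.png",cv2.resize(im[b[1]:b[3],b[0]:b[2]],None,fx=6,fy=6,interpolation=cv2.INTER_CUBIC))
E
```

```text
pos [0.5398 0.0562 0.0533] phi -0.175 tilt [ 0.016 -0.002  0.   ] t 21.43 gap 0.0255 F [ -3.5 -21.3   3.1] q [-0.01  0.5   1.81 -0.02  0.83  0.18]
wx,wy need [ 0.01   -0.0005]
need d [ 0.006 -0.02   0.032] wz 0.008
[0.00501788 0.00054113 0.05325504]
```

View pics/o2.png

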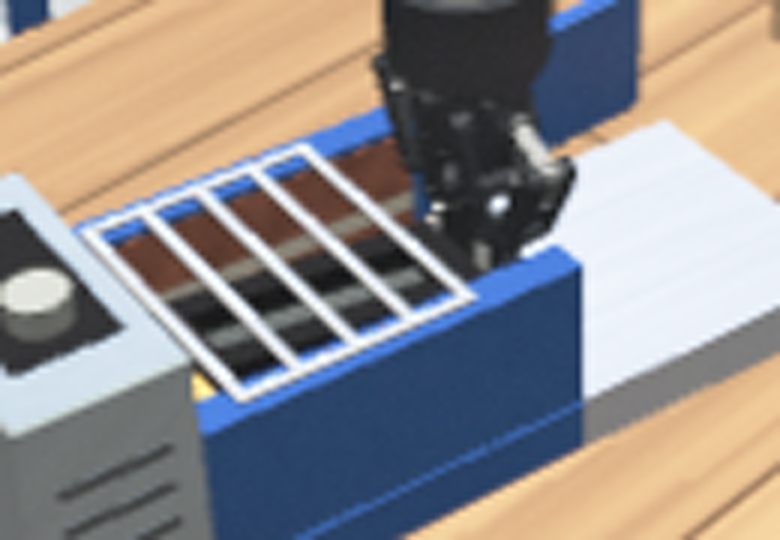

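View pics/o.png

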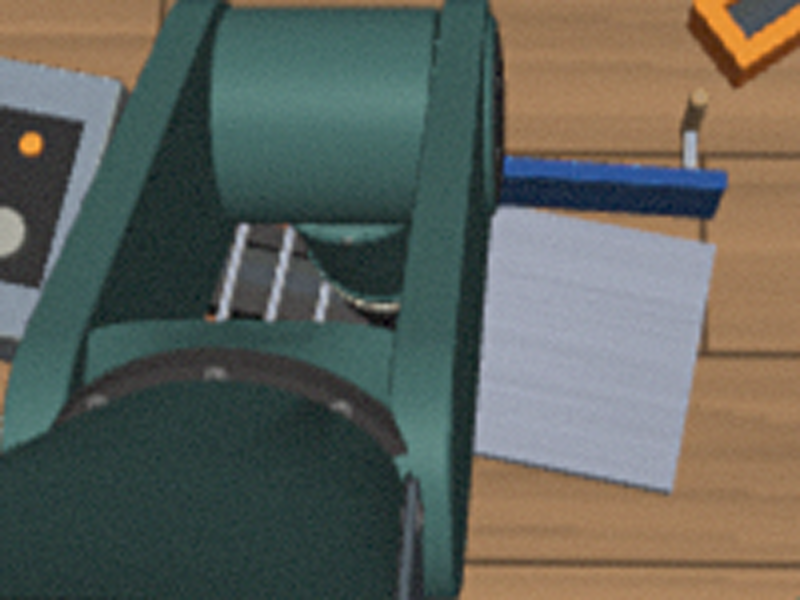

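The force jumped from 11 to 21 N with no further travel at the expected place, so the mould is at the stop. One more gentle seating push, then I'll back off.

Request:
arm_command(
  targets=[
    {"dx": 0,"dy": -0.04,"dz": 0,"wx": 0,"wy": 0,"wz": 0,"claw": -0.4},
    {"dx": 0,"dy": -0.04,"dz": 0,"wx": 0,"wy": 0,"wz": 0,"claw": -0.4},
  ],
)

```text
t: 21.7
tool_pos: [0.5397, 0.056, 0.0534]
tool_rot: [0.996, -0.085, -0.002, 0.014]
wrist_force: [-2.3, -24.7, 3.8]
finger_gap: 0.0255
```

```bash
python3 - <<'E'
from plant import robot,optics
from h import *
o=robot.get_obs();go(o,cabw(-.15,0,.055),-.187);print(cabl(o["tool_pos"]))
E
```

```text
pos [0.5397 0.056  0.0534] phi -0.171 tilt [ 0.029 -0.006  0.   ] t 21.7 gap 0.0255 F [ -2.3 -24.7   3.8] q [-0.    0.51  1.8  -0.04  0.84  0.19]
wx,wy need [0.0186 0.0004]
need d [-0.019  1.548  0.029] wz 0.01
[0.00478179 0.00056802 0.05339987]
```

Request:
arm_command(
  targets=[
    {"dx": 0,"dy": 0.05,"dz": 0,"wx": 0,"wy": 0,"wz": 0,"claw": -0.4},
    {"dx": 0,"dy": 0.1,"dz": 0,"wx": 0.01,"wy": 0,"wz": 0.01,"claw": -0.4},
    {"dx": 0,"dy": 0.1,"dz": 0,"wx": 0,"wy": 0,"wz": 0,"claw": -0.4},
    {"dx": 0,"dy": 0.15,"dz": 0,"wx": 0,"wy": 0,"wz": 0,"claw": -0.4},
    {"dx": 0,"dy": 0.15,"dz": 0,"wx": 0,"wy": 0,"wz": 0,"claw": -0.4},
    {"dx": 0,"dy": 0.15,"dz": -0.1,"wx": 0,"wy": 0,"wz": 0,"claw": -0.4},
    {"dx": 0,"dy": 0.15,"dz": -0.2,"wx": 0,"wy": 0,"wz": 0,"claw": -0.4},
    {"dx": 0,"dy": 0.15,"dz": -0.2,"wx": 0,"wy": 0,"wz": 0,"claw": -0.4},
    {"dx": 0,"dy": 0.15,"dz": -0.2,"wx": 0,"wy": 0,"wz": 0,"claw": -0.4},
    {"dx": 0,"dy": 0.2,"dz": -0.2,"wx": 0,"wy": 0,"wz": 0,"claw": -0.4},
    {"dx": 0,"dy": 0.2,"dz": -0.2,"wx": 0,"wy": 0,"wz": 0,"claw": -0.4},
    {"dx": 0,"dy": 0.2,"dz": -0.2,"wx": 0,"wy": 0,"wz": 0,"claw": -0.4},
    {"dx": 0,"dy": 0.2,"dz": 0,"wx": 0,"wy": 0,"wz": 0,"claw": -0.4},
    {"dx": 0,"dy": 0.2,"dz": 0,"wx": 0,"wy": 0,"wz": 0,"claw": -0.4},
    {"dx": 0,"dy": 0.2,"dz": 0,"wx": 0,"wy": 0,"wz": 0,"claw": -0.4},
    {"dx": 0,"dy": 0.1,"dz": 0,"wx": 0,"wy": 0,"wz": 0,"claw": -0.4},
    {"dx": 0,"dy": 0,"dz": 0,"wx": 0,"wy": 0,"wz": 0,"claw": -0.4},
  ],
)

```text
t: 23.12
tool_pos: [0.4938, -0.188, 0.1927]
tool_rot: [0.996, -0.093, 0.0, 0.004]
wrist_force: [-0.4, 0.1, -0.6]
finger_gap: 0.0252
```

```bash
python3 - <<'E'
from plant import robot,optics
from h import *
o=robot.get_obs();go(o,cabw(-.15,0,.055),-.187);print(cabl(o["tool_pos"]))
im=optics.read_camera("top")["color"][:,:,::-1];cv2.imwrite("pics/pf.png",im);b=(150,140,350,290);cv2.imwrite("pics/p.png",cv2.resize(im[b[1]:b[3],b[0]:b[2]],None,fx=4,fy=4,interpolation=cv2.INTER_CUBIC))
im=optics.read_camera("side")["color"][:,:,::-1];cv2.imwrite("pics/p2f.png",im);b=(180,180,310,270);cv2.imwrite("pics/p2.png",cv2.resize(im[b[1]:b[3],b[0]:b[2]],None,fx=6,fy=6,interpolation=cv2.INTER_CUBIC))
E
```

```text
pos [ 0.4938 -0.188   0.1927] phi -0.186 tilt [0.007 0.    0.   ] t 23.12 gap 0.0252 F [-0.4  0.1 -0.6] q [-0.49  0.3   1.71 -0.01  1.13 -0.3 ]
wx,wy need [ 0.0044 -0.001 ]
need d [ 1.00e-03 -9.44e-01  1.37e+00] wz 0.0
[-2.43472456e-01  2.20909592e-04  1.92678276e-01]
```

View pics/p.png

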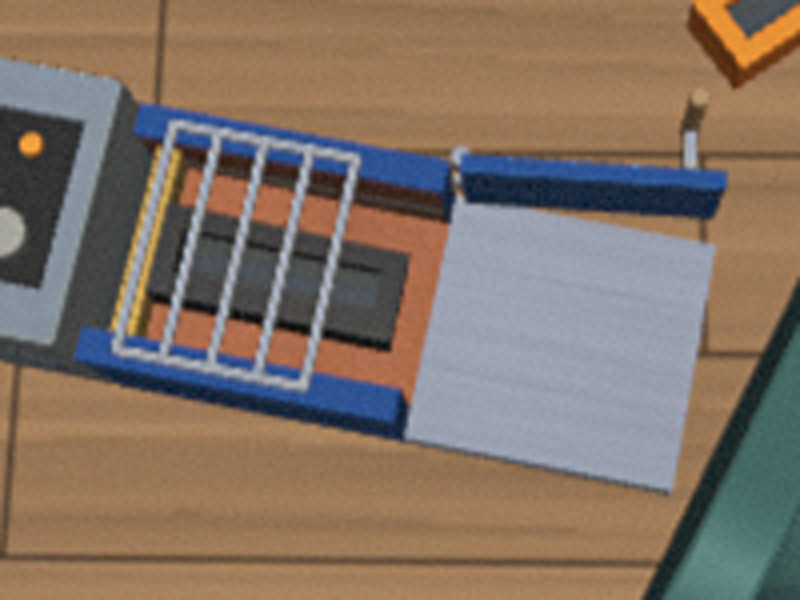

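View pics/p2.png

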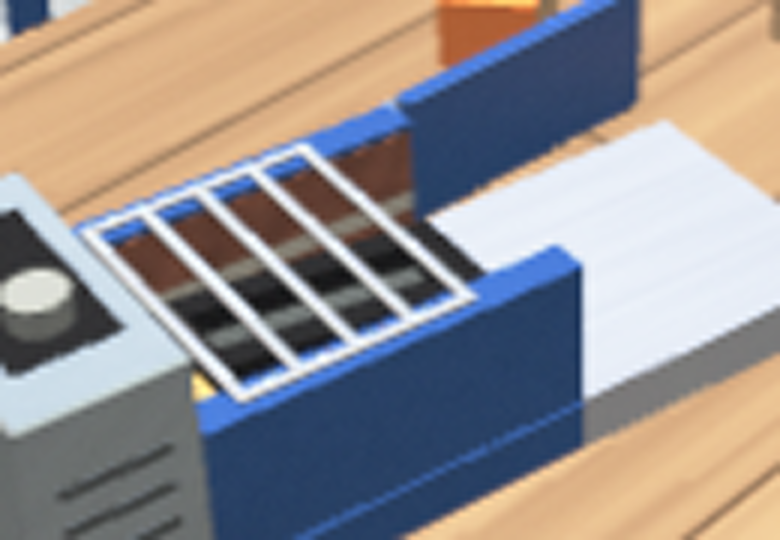

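```bash
python3 - <<'E'
from h import *
for q in [(409,252),(390,347)]: print("rear top (home .015):",cabl(unproj(TOP,crop(q,(150,140),4),.0765)).round(4))
# front top edge home: x=92+74.6-2.35=164.2,z=92.2 ; stop shifts
for q in [(168,200),(150,298)]: print("front top (home .164):",cabl(unproj(TOP,crop(q,(150,140),4),.0922)).round(4))
for q in [(415,228),(487,270)]: print("side rear",cabl(unproj(SIDE,crop(q,(180,180),6),.0765)).round(4))
# door angle from panel top edge outer line z .108
a,b=[cabl(unproj(TOP,crop(q,(150,140),4),.108)) for q in [(462,153),(726,172)]]
d=b-a;print("door",np.arctan2(d[1],d[0])-np.pi/2+2*np.pi, a,b)
E
```

```text
rear top (home .015): [ 0.0182 -0.0272  0.0765]
rear top (home .015): [0.017  0.0324 0.0765]
front top (home .164): [ 0.1659 -0.027   0.0922]
front top (home .164): [0.1617 0.0338 0.0922]
side rear [ 0.0245 -0.0251  0.0765]
side rear [0.0153 0.022  0.0765]
door 1.6917581762950231 [-0.00402087 -0.0859009   0.108     ] [-0.16043161 -0.10491345  0.108     ]
```

View pics/pf.png

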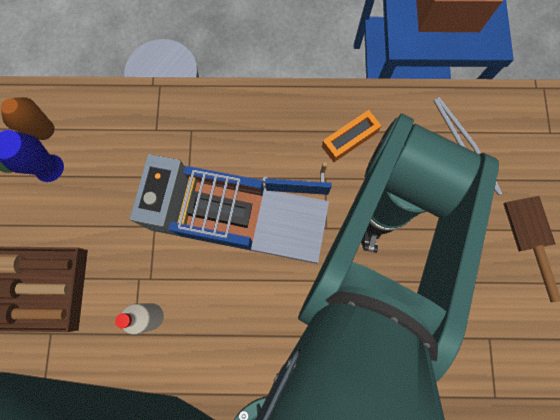

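The mould is home: its rear-top edge is at x ≈ 17–18 mm against 15 nominal, square to the stop. The door is at 1.69 rad and the arm is clear. Handing in.

```bash
python3 - <<'E'
from plant import robot
print(robot.finish_job())
E
```

```text
the job is handed in; nothing more can be done
None
```

I opened the door by its handle and set the dark mould on the apron. I let go of it there and pushed it up the ramp to the brass stop. I then handed the job in at about 23 s; no verdict is reported.

**Last checks that agreed**
- **Door:** it measured about 1.69 rad from the arm before release, and 1.69 rad again in the final top view.
- **Mould against the stop:** pushing force rose from 11 to 21–25 N with no more travel.
- **Mould position:** in the top view its rear top edge is at cabinet x 17–18 mm (15 nominal when home) and its front top edge at 162–166 mm (164 nominal). It lies upright and straight in the chamber.
- **Arm:** it stood clear of everything with wrist force near zero.

**What disagreed or was not checked**
- **Side view:** it put the rear corners at 24.5 mm and 15.3 mm, which would mean a slight skew. The far corner is partly hidden by the guard, so I relied on the top view.
- **Bottle, tumbler and pattern:** the bottle shows unmoved in the final top view. The arm hid the tumbler and pattern there; both looked unmoved in the top view after the mould was set down, and the arm stayed clear of them afterwards.

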